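# Assemble two massing models on their site boards

### The job

Assemble the two architectural massing models on their site boards. On the board with the blue river, build the tower: the grey podium on the dark plot, the yellow apartment tier on the podium, and the white-and-blue office tier on top; on the green lawn board, set the terracotta hall on the white plot and the green roof on the hall. Each piece must rest upright and flat, centred on what is beneath it with their long sides parallel, and the black magnifier must be left standing where it is.

Things in the scene. Friction and masses are not known exactly. Their poses are not given: they have to be found in the camera images.
- podium: Loose concrete-grey block with a dark window strip round it, 62 (x) x 96 (y) x 26 (z) mm, about 0.25 kg; grip it across its 62 mm. Origin: centre of the underside, z up; y runs along its long side, x across it.
- flats_tier: Loose yellow block with three white balcony bands, 45 (x) x 70 (y) x 40 (z) mm, about 0.11 kg; grip it across its 45 mm. Origin: centre of the underside, z up; y runs along its long side, x across it.
- office_tier: Loose white block with four blue window bands, 32 (x) x 50 (y) x 36 (z) mm, about 0.06 kg; grip it across its 32 mm. Origin: centre of the underside, z up; y runs along its long side, x across it.
- hall: Loose terracotta-coloured block with white tall windows on its long sides, 46 (x) x 80 (y) x 28 (z) mm, about 0.13 kg; grip it across its 46 mm. Origin: centre of the underside, z up; y runs along its long side, x across it.
- green_roof: Loose green slab, 56 (x) x 90 (y) x 8 (z) mm, with a grey plant-room box, 24 (x) x 36 (y) mm, standing 24 mm up from the middle of its top (32 mm high overall), about 0.09 kg; grip it by the grey box across its 24 mm. It is a little larger than the hall and overhangs it by 5 mm all round. Flat underside. Origin: centre of the underside, z up; y runs along its long side, x across it.
- river_board: Fixed light-wood board lying on the surface, 120 (x) x 150 (y) x 12 (z) mm, with a blue river strip along one short end. A dark plot, 68 x 102 mm, is painted at the middle of its flat top (level with it), for the podium. Origin: centre of the underside, z up; y runs along its long side, x across it.
- park_board: Fixed board lying on the surface, 120 (x) x 150 (y) x 12 (z) mm, with a green top and five tiny trees, up to 17 mm high, along its two short ends, at least 64 mm from the middle along y. A white plot, 54 x 88 mm, is painted at the middle of its flat top (level with it), for the hall. Origin: centre of the underside, z up; y runs along its long side, x across it.
- magnifier: Loose black round stand magnifier (loupe), 43 mm in diameter and 36 mm high, standing among the pieces; not to be disturbed. Origin: centre of its underside, z up.
Not all that is in view belongs to the job. Leave any pink look-alike of the park_board alone.

How it is judged:
By the outcome, as a careful person would: the job done as asked, in the order asked, and still so for the second after the job is handed in, with the robot touching nothing.
It also fails if it takes over 128 s, if anything falls off the work surface, if the arm or the gripper's body presses on something with over 40 N, if the wrist force passes 120 N, or if a joint passes its speed limit or range.

### The arm

A 6-joint arm with a two-finger parallel gripper is mounted at the origin on a cart in front of the work surface, level with it; the furniture and walls round the work are solid. World frame = base frame: x ahead of the robot, y to its left, z up, the work surface at z = 0. Lengths are in m, angles in rad, forces in N, time in s.
With the tool pointing down it reaches from about 0.35 to 0.725 m from the base axis. Payload 6 kg.
Tool frame: the origin (TCP) lies at the very end of the fingers, on their centre line; the grasp point (between the pads) lies manip.grip_point_offset behind it (manip.grip_point_offset is the distance from the TCP to the grasp point, in m); z points along the fingers, y is the line along which they close (so a half turn about z gives the same grasp; the last joint's range is limited). The gripper opens to 85 mm and grips with 20 to 120 N. Pads are 22 mm wide; open, the fingers measure 114 mm over their backs; the gripper's body (76 mm by 85 mm) begins 54 mm behind the grasp point. The pads swing forward as they close: fully open they stand 13 mm farther back than shut.
Start: joints at [-0.775, 0.04, 0.085, 0, -1.615, -0.334], TCP at [0.267, -0.537, 0.231] pointing down, gripper open.
Joint ranges: [-2.56, 2.56], [-1.29, 2.01], [-1.08, 1.49], [-3.29, 1.98], [-2.81, -0.18], [-2.99, 2.99]. Speed limits (rad/s): [2.57, 2.57, 3.01, 3.14, 3.14, 3.14].

### API

Orientations are given as a rotation vector (axis times angle).
In Python, from plant import manip gives the robot as it stands. The module is installed in compiled form; this text tells all that it offers.
- The arm moves only by the tool drive_tool, never from a script. Its argument "series" is a list of rows, each an object with "dp": the shift along the tool's x, y, z in cm, a list of three; "spin": the turn about the tool's z in degrees. A call has 1 to 5 rows; each row shifts and turns the commanded pose from where the row before left it, along the tool's axes as they then stand; what a row does not reach is not made up. A row lasts 1/10 s, in which the tool goes at most 50 mm and 8.59 degrees, less where a joint would pass 70% of its speed; a pose out of reach is approached as far as the arm can. A call with a gripper value outside its range is refused whole. "grip" is the opening, from 0 (shut) to 1 (fully open), set as the call begins (left out, the last holds). The fingers move at their own pace and stop on an object; the grip force is fixed at half the most. Time passes only in rows, so rows that do not move let the fingers close. It gives the time, the measured TCP pose, the force, the opening and the grip force at its end, in the units of the state.
- manip.get_obs(): the state, without advancing time (a new reading comes with each control period).
- manip.camera(name): name is "scene" or "top" or "wrist"; returns the picture (420x560x3 uint8, red, green, blue); there is no depth.
- manip.camera_model(name): a dict with "intrinsics" (3x3 intrinsics, pixels), "D" ([k1, k2, p1, p2, k3] as OpenCV has them; the pictures are not rectified), "origin" and "orientation" of the camera in the world. Camera axes: x right, y up, looking along -z (the intrinsics and any distortion apply to the point x, -y, -z); pixel columns grow to the right and rows downward; lengths in m; the calibration is good to about 2 mm. A picture is of the moment at which its call begins: read the wrist's pose just before it. camera_model takes no time and is no camera call; for the wrist camera it gives the pose at the moment of the call.
- manip.close_job(): hands the job in; it is judged then, once.
The state is a dict: "t": time; "joint_positions": joint angles; "dq": joint speeds; "effort": joint torques, N m; "ee_pos": TCP position; "orientation": TCP orientation; "ft_force": force on the tool from outside, world axes, zero at the start; "moment": the same for the moment, N m; "width": finger opening in m; "finger_force": force on a finger pad.
Only numpy, scipy, OpenCV 4.12 (cv2) and the standard library are available. Lean on these libraries where they do the work, as an engineer would, in place of code of your own. Each camera call takes 0.05 s, during which the arm holds its last target. There are 200 camera calls.

## Working session

There is one attempt and no reset: what is moved stays moved. The work goes in short steps, Python scripts to look and compute and a tool call to move; the robot and the scene stay as the last step left them, time stands still between calls to the robot, and variables do not carry over. Pictures are saved under pics/ and viewed, at most 16 in all, crops included, and the job is handed in when it is done.

Besides the shell and the picture viewer there is one more tool, called after "Emit:" as name(argument=value, ...), one argument or row to a line, values as JSON. drive_tool: Moves the arm, as the interface text tells. Its arguments: {"type":"object","properties":{"series":{"type":"array"},"grip":{"type":"number"}},"required":["series"]}

```bash
mkdir -p pics; cat > h.py <<'E'
import numpy as np, cv2
from plant import manip
def snap(n,f):
    im=manip.camera(n); cv2.imwrite(f'pics/{f}.png',im[:,:,::-1]); return im
E
python3 - <<'E'
from h import *
print(manip.get_obs(), manip.grip_point_offset)
a=snap('scene','s0');b=snap('top','t0')
for n in('scene','top','wrist'): print(n,manip.camera_model(n))
E
```

```text
{'t': 0.0, 'joint_positions': array([-7.75289712e-01,  4.08452292e-02,  8.38148648e-02, -4.78952207e-04,
       -1.61551761e+00, -3.33722596e-01]), 'dq': array([-4.26613418e-05, -4.95842489e-04, -5.31089292e-04,  1.08049987e-04,
       -1.24497765e-03,  6.18630609e-04]), 'effort': array([ 5.45599687e-04, -3.68197417e+01,  3.47416306e+01,  6.93237171e+00,
       -5.37085638e-03,  1.75168526e-05]), 'ee_pos': array([ 0.26726955, -0.53681369,  0.23025917]), 'orientation': array([ 7.18850597e-01, -3.05769550e+00, -2.72615503e-03]), 'ft_force': array([-0.91260642, -0.91173357,  0.6825206 ]), 'moment': array([ 0.01074922, -0.0070194 ,  0.0059945 ]), 'finger_force': 0.0, 'width': 0.08532084288746204} 0.0187
scene {'intrinsics': array([[544.06744514,   0.        , 277.90146418],
       [  0.        , 544.06744514, 214.93137717],
       [  0.        ,   0.        ,   1.        ]]), 'D': array([-0.19222237,  0.        ,  0.        ,  0.        ,  0.        ]), 'origin': array([ 1.72613668, -0.81603298,  0.94328316]), 'orientation': array([0.92494117, 0.45565197, 0.8853014 ])}
top {'intrinsics': array([[529.70173332,   0.        , 272.8403897 ],
       [  0.        , 529.70173332, 210.05911673],
       [  0.        ,   0.        ,   1.        ]]), 'D': array([0.03831152, 0.        , 0.        , 0.        , 0.        ]), 'origin': array([-0.41264723,  0.14073162,  1.35833546]), 'orientation': array([ 0.48133969, -0.56330962, -1.63046668])}
wrist {'intrinsics': array([[317.53285731,   0.        , 275.95187583],
       [  0.        , 317.53285731, 211.67386181],
       [  0.        ,   0.        ,   1.        ]]), 'D': array([-0.02386925,  0.        ,  0.        ,  0.        ,  0.        ]), 'origin': array([ 0.20610341, -0.56697418,  0.37432146]), 'orientation': array([-0.1713622 , -0.28149043,  2.01776405])}
```

View pics/t0.png

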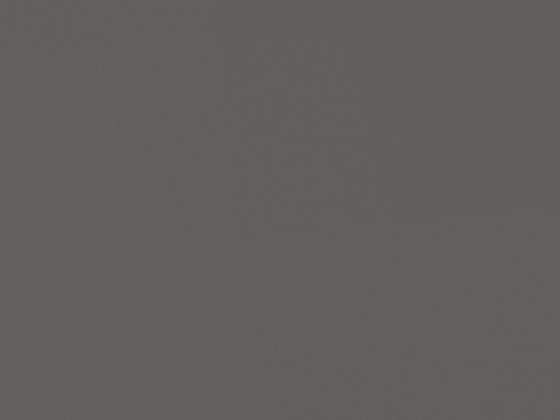

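View pics/s0.png

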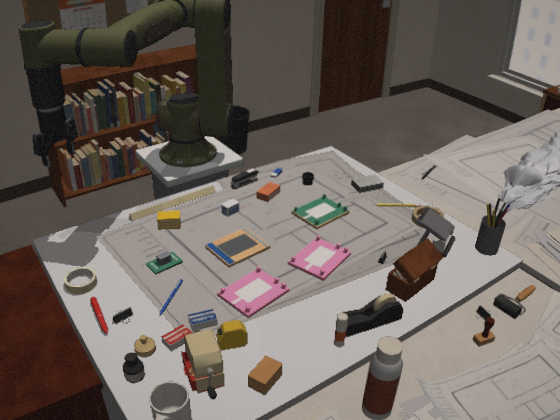

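The top camera shows only uniform grey, so something is covering it and I can't use it. The scene view shows:
- **Boards:** river board at (237,246), park board at (320,211), pink look-alikes at (320,257) and (253,291).
- **Pieces:** yellow block at (169,219), white block at (231,207), terracotta block at (268,190), grey block at (367,184), green roof at (165,262).
- **Magnifier:** black loupe at (307,179).

I'll check these in a close crop.

```bash
cat >> h.py <<'E'
from scipy.spatial.transform import Rotation as R
def rays(m,px):
    p=cv2.undistortPoints(np.float64(px).reshape(-1,1,2),m['intrinsics'],m['D'])[:,0]
    d=np.c_[p[:,0],-p[:,1],-np.ones(len(p))]
    return d@R.from_rotvec(m['orientation']).as_matrix().T
def onz(m,px,z):
    d=rays(m,px); o=m['origin']; return o+d*((z-o[2])/d[:,2])[:,None]
E
python3 - <<'E'
from h import *
im=cv2.imread('pics/s0.png')
cv2.imwrite('pics/s0c.png',cv2.resize(im[155:305,130:395],(795,450),interpolation=cv2.INTER_CUBIC))
m=manip.camera_model('scene')
names=dict(river=(237,246),park=(320,211),pink1=(320,257),pink2=(253,291),yellow=(169,219),white=(231,207),terra=(268,190),grey=(367,184),roof=(165,262),loupe=(307,179))
for k,v in names.items():
    p=onz(m,[v],.02)[0]; print(k,p.round(3),np.hypot(*p[:2]).round(3))
E
```

```text
river [ 0.647 -0.173  0.02 ] 0.67
park [0.633 0.143 0.02 ] 0.649
pink1 [ 0.819 -0.007  0.02 ] 0.819
pink2 [ 0.836 -0.241  0.02 ] 0.87
yellow [ 0.414 -0.275  0.02 ] 0.497
white [ 0.459 -0.08   0.02 ] 0.466
terra [0.435 0.079 0.02 ] 0.442
grey [0.587 0.389 0.02 ] 0.704
roof [ 0.602 -0.378  0.02 ] 0.711
loupe [0.447 0.235 0.02 ] 0.505
```

View pics/s0c.png

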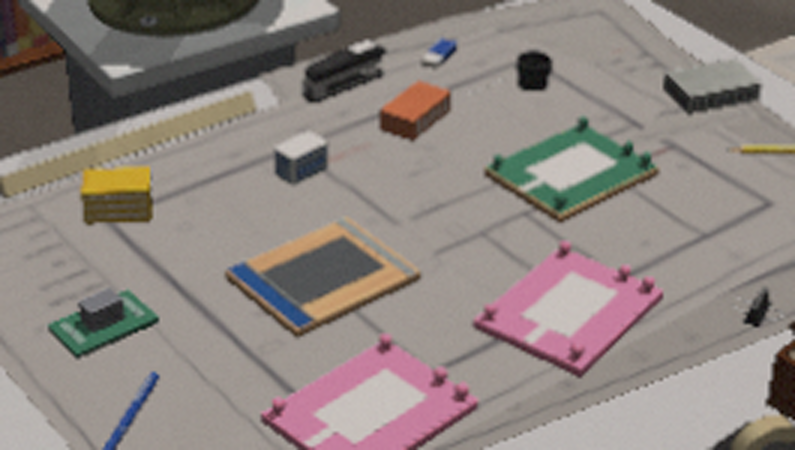

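The candidates for each thing, with scene pixels:
- **Podium:** grey windowed block (367,184). The black stapler at (244,178) is not it.
- **Flats:** yellow banded block (169,219). The yellow tape measure at (232,333) is not it.
- **Office:** white/blue block (231,207). The blue-white eraser (276,172) and blue-white box (202,318) are not it.
- **Hall:** terracotta block (268,190). The brown block at (265,375) is not it.
- **Roof:** green slab with grey box (165,262).
- **Boards:** wood/blue at (237,246) and green at (320,211). The pink ones get left alone.
- **Magnifier:** (307,179).

The crop confirms these choices. Next I'll move over the area for wrist views.

Emit:
drive_tool(
  series=[
    {"dp":[-3.4,2.1,-1],"spin":0},
    {"dp":[-3.4,2.1,-1],"spin":0},
    {"dp":[-3.4,2.1,-1],"spin":0},
    {"dp":[-3.4,2.1,-1],"spin":0},
    {"dp":[-3.4,2.1,-1],"spin":0},
  ],
  grip=1,
)

```text
t: 0.6
ee_pos: [0.3732, -0.3658, 0.2813]
orientation: [0.719, -3.058, -0.001]
ft_force: [0.5, 0.3, 0.2]
width: 0.0853
finger_force: 0.0
```

Emit:
drive_tool(
  series=[
    {"dp":[-3.4,2.1,-1],"spin":0},
    {"dp":[-3.4,2.1,0],"spin":0},
    {"dp":[-3.4,2.1,0],"spin":0},
    {"dp":[-3.4,2.1,0],"spin":0},
    {"dp":[0,0,0],"spin":0},
  ],
)

```text
t: 1.1
ee_pos: [0.4587, -0.2282, 0.2902]
orientation: [0.726, -3.056, -0.003]
ft_force: [-0.8, 0.3, -0.3]
width: 0.0852
finger_force: 0.0
```

```bash
python3 - <<'E'
from h import *
m=manip.camera_model('wrist');o=manip.get_obs();a=snap('wrist','w1')
print(m['origin'],R.from_rotvec(m['orientation']).as_matrix().round(3),o['ee_pos'],o['orientation'],o['joint_positions'])
T=R.from_rotvec(o['orientation']).as_matrix();print('cam in tool',T.T@(m['origin']-o['ee_pos']))
np.save('pics/w1.npy',[m],allow_pickle=True)
E
```

```text
[ 0.39775881 -0.25858103  0.43419481] [[-0.45  -0.859 -0.242]
 [ 0.893 -0.433 -0.124]
 [ 0.002 -0.272  0.962]] [ 0.4587271  -0.22816604  0.29022432] [ 7.25969712e-01 -3.05578105e+00 -2.57325275e-03] [-6.89163718e-02 -1.76775214e-01 -1.33374634e-02 -1.35684529e-03
 -1.73544609e+00 -1.03560458e+00]
cam in tool [ 0.06818502  0.00051074 -0.14394529]
```

View pics/w1.png

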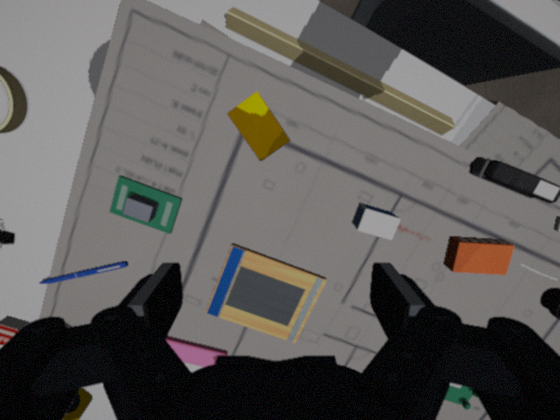

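The wrist view shows yellow at (258,127), roof at (146,205), river board at (267,293), white office at (377,221), terracotta hall at (480,255), magnifier at (552,300) on the edge, and stapler at (515,180). I'll move on for a second overview of the podium and park board.

Emit:
drive_tool(
  series=[
    {"dp":[-2,3.5,0],"spin":0},
    {"dp":[-2,3.5,0],"spin":0},
    {"dp":[-2,3.5,0],"spin":0},
    {"dp":[-2,3.5,0],"spin":0},
    {"dp":[-2,3.5,0],"spin":0},
  ],
)

```text
t: 1.65
ee_pos: [0.4682, -0.0298, 0.2913]
orientation: [-0.717, 3.059, 0.0]
ft_force: [1.9, -0.8, 0.3]
width: 0.0856
finger_force: 0.0
```

Emit:
drive_tool(
  series=[
    {"dp":[-2,3.5,0],"spin":0},
    {"dp":[-2,3.5,0],"spin":0},
    {"dp":[-2,3.5,0],"spin":0},
    {"dp":[-2,3.5,0],"spin":0},
    {"dp":[0,0,0],"spin":0},
  ],
)

```text
t: 2.15
ee_pos: [0.4777, 0.1333, 0.2899]
orientation: [0.723, -3.055, -0.0]
ft_force: [0.0, 0.0, 0.5]
width: 0.0854
finger_force: 0.0
```

```bash
python3 - <<'E'
from h import *
m=manip.camera_model('wrist');o=manip.get_obs();a=snap('wrist','w2')
print(o['ee_pos'],o['orientation'],o['joint_positions'])
np.save('pics/w2.npy',[m],allow_pickle=True)
E
```

```text
[0.47770927 0.13325065 0.28992123] [ 7.23005077e-01 -3.05493493e+00 -8.89116036e-05] [ 6.78626727e-01 -2.20233420e-01 -5.11633939e-02 -1.04484644e-03
 -1.74188708e+00 -1.78481591e+00]
```

View pics/w2.png

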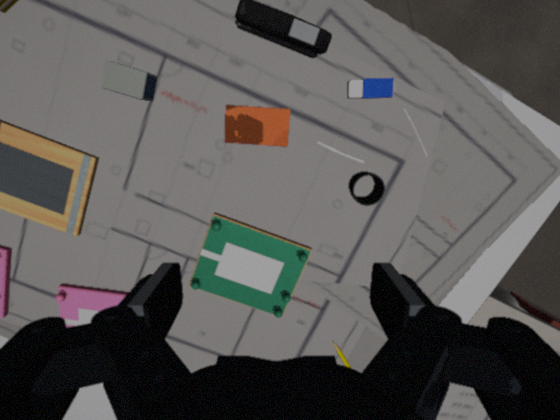

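The second wrist view shows park board at (251,265) with its plot at (250,267), hall at (257,126), office at (125,80), magnifier at (366,187), and eraser at (370,88). The podium is hidden behind the right finger. I'll measure the visible top faces and get a rough podium position from the scene view.

```bash
cat >> h.py <<'E'
def face(im,m,seed,z,tol=14,op=3,show=None):
    """flood the face round a seed pixel, project its outline to height z, fit a rectangle"""
    b=cv2.GaussianBlur(im,(3,3),0).copy(); msk=np.zeros((im.shape[0]+2,im.shape[1]+2),np.uint8)
    cv2.floodFill(b,msk,seed,0,(tol,)*3,(tol,)*3,4|cv2.FLOODFILL_FIXED_RANGE|cv2.FLOODFILL_MASK_ONLY|(255<<8))
    k=msk[1:-1,1:-1]; k=cv2.morphologyEx(k,cv2.MORPH_CLOSE,np.ones((5,5)))
    k=cv2.morphologyEx(k,cv2.MORPH_OPEN,np.ones((op,op)))
    c=max(cv2.findContours(k,cv2.RETR_EXTERNAL,cv2.CHAIN_APPROX_NONE)[0],key=cv2.contourArea)[:,0]
    if show is not None: cv2.polylines(show,[c.astype(np.int32)],True,(255,0,255),1)
    P=onz(m,c,z)[:,:2]*1000
    (x,y),(w,h),a=cv2.minAreaRect(P.astype(np.float32))
    if w>h: a+=90   # a = direction of short side (x axis)
    return np.array([x/1000,y/1000]),(a+90)%180-90,sorted((round(w,1),round(h,1)))
def load(f): return cv2.imread(f'pics/{f}.png')[:,:,::-1].copy(),np.load(f'pics/{f}.npy',allow_pickle=True)[0]
E
python3 - <<'E'
from h import *
for f,L in (('w1',dict(flats=(255,102,.04,25),roof=(170,205,.008,25),river=(262,293,.012,14),office=(378,221,.036,35),hall=(478,257,.028,30))),
            ('w2',dict(office=(125,80,.036,25),hall=(245,118,.028,35),park=(250,267,.012,30)))):
    im,m=load(f); sh=im.copy()
    for k,(u,v,z,t) in L.items():
        print(f,k,im[v,u],face(im,m,(u,v),z,t,op=9 if k=='park' else 3,show=sh))
    cv2.imwrite(f'pics/{f}s.png',sh[:,:,::-1])
im=cv2.imread('pics/s0.png')[:,:,::-1].copy();m=manip.camera_model('scene')
c=np.array([(667,85),(738,60),(760,90),(690,105)])/3+[130,155]
print(onz(m,c,.026).round(3))
a=[cv2.imread(f'pics/w{i}s.png') for i in(1,2)]
cv2.imwrite('pics/both.png',cv2.resize(np.vstack([a[0][70:360,90:],a[1][30:320,:470]]),None,fx=1,fy=1))
E
```

```text
w1 flats [162 154   0] (array([ 0.39476968, -0.28907983]), 61.707801818847656, [24.8, 26.9])
w1 roof [106 129 120] (array([ 0.57676477, -0.33954477]), -85.72313213348389, [7.8, 35.4])
w1 river [64 68 71] (array([ 0.62983173, -0.15999466]), 4.885915756225586, [64.6, 98.7])
w1 office [159 159 158] (array([ 0.45328906, -0.07688015]), 11.181628227233887, [33.7, 51.8])
w1 hall [162  87  48] (array([0.43012674, 0.08492291]), 22.72372055053711, [43.8, 77.4])
w2 office [116 116 114] (array([0.49124908, 0.1339921 ]), 10.136412620544434, [467.4, 703.5])
w2 hall [96 49 27] (array([0.44103595, 0.07108865]), 24.28624725341797, [34.9, 46.3])
w2 park [160 159 159] (array([0.6169668 , 0.15738165]), 5.51277494430542, [52.7, 91.7])
[[0.563 0.341 0.026]
 [0.564 0.453 0.026]
 [0.63  0.425 0.026]
 [0.612 0.333 0.026]]
```

View pics/both.png

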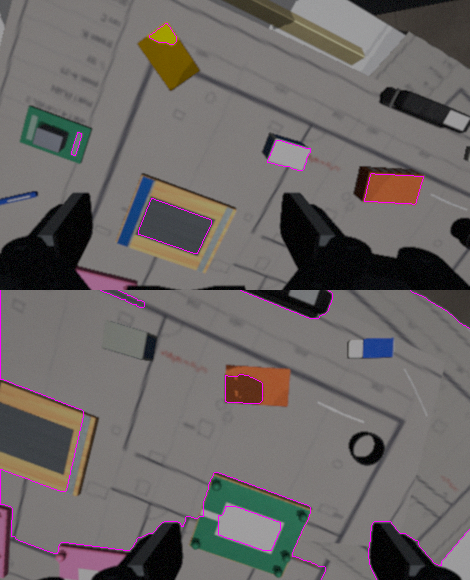

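The outlines fit for the river plot (64.6×98.7 mm), office top, hall top and park plot. Arm shadow broke up the yellow and roof outlines, so I'll redo those up close. Next I'll turn the tool to the common grasp yaw (y axis at about 185°, well within joint 6) and move above the podium.

Emit:
drive_tool(
  series=[
    {"dp":[0,0,0],"spin":-8.5},
    {"dp":[0,0,0],"spin":-8.5},
    {"dp":[0,0,0],"spin":-8.5},
    {"dp":[0,0,0],"spin":-8.5},
    {"dp":[0,0,0],"spin":-8.5},
  ],
)

```text
t: 2.7
ee_pos: [0.4781, 0.1289, 0.2915]
orientation: [-1.784, 2.586, -0.0]
ft_force: [1.0, -0.0, -0.1]
width: 0.0857
finger_force: 0.0
```

Emit:
drive_tool(
  series=[
    {"dp":[0,0,0],"spin":-8.5},
    {"dp":[0,0,0],"spin":-8.5},
    {"dp":[0,0,0],"spin":-8.5},
    {"dp":[0,0,0],"spin":0},
  ],
)

```text
t: 3.1
ee_pos: [0.4781, 0.1291, 0.2915]
orientation: [-2.305, 2.134, -0.0]
ft_force: [0.8, -1.1, -0.8]
width: 0.0854
finger_force: 0.0
```

Emit:
drive_tool(
  series=[
    {"dp":[-4.2,-1.9,0],"spin":0},
    {"dp":[-4.2,-1.9,0],"spin":0},
    {"dp":[-4.2,-1.9,0],"spin":0},
    {"dp":[-4.2,-1.9,0],"spin":0},
    {"dp":[0,0,0],"spin":0},
  ],
)

```text
t: 3.6
ee_pos: [0.5413, 0.3071, 0.2864]
orientation: [2.298, -2.132, -0.002]
ft_force: [-0.7, -1.2, -1.0]
width: 0.0853
finger_force: 0.0
```

```bash
cat >> h.py <<'E'
def look(f):
    manip.camera('wrist') if False else None
    m=manip.camera_model('wrist'); im=snap('wrist',f); np.save(f'pics/{f}.npy',[m],allow_pickle=True); return im,m
def yaw(o):
    T=R.from_rotvec(o['orientation']).as_matrix(); return np.degrees(np.arctan2(T[1,1],T[0,1]))%360
def go(xy,z,a=None,o=None):
    """shift (cm, in present tool axes) and spin to put TCP at xy,z and tool y along angle a (mod 180)"""
    o=o or manip.get_obs(); T=R.from_rotvec(o['orientation']).as_matrix(); p=o['ee_pos']
    d=np.array([*xy,z])-p; y=yaw(o); sp=0 if a is None else -((a-y+90)%180-90)
    t=np.radians(y-sp); A=np.array([[-np.sin(t),np.cos(t),0],[np.cos(t),np.sin(t),0],[0,0,-1]])
    print('at',p.round(4),'yaw',y.round(1),'spin',round(sp,1),'dp now',(T.T@d*100).round(2),'dp after spin',(A@d*100).round(2))
E
python3 - <<'E'
from h import *
look('w3');o=manip.get_obs();print(o['ee_pos'],yaw(o),o['joint_positions'].round(2))
E
```

```text
[0.54104925 0.30512647 0.28800049] 184.27925548679386 [ 0.83  0.12  0.27 -0.   -1.73 -0.76]
```

View pics/w3.png

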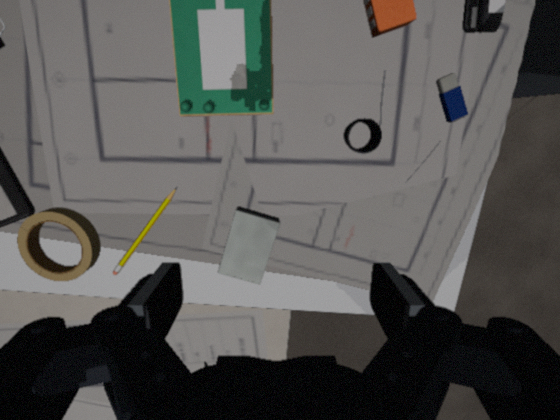

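The podium is at (249,246) with its grey top and dark window side visible. The park board (222,60), hall, magnifier (362,135), pencil and tape roll are all clear of it. I'll measure the podium.

```bash
python3 - <<'E'
from h import *
im,m=load('w3')
for t in (20,30,40):
    c,a,s=face(im,m,(249,250),.026,t); print(t,im[250,249],c,a,s)
# shape by edge colour: compare
go(c,0.12,a); go(c,0.002,a)
E
```

```text
20 [126 128 125] [0.57189404 0.30527148] -86.18123888969421 [404.5, 492.4]
30 [126 128 125] [0.59981116 0.35862482] -85.60700607299805 [505.4, 718.3]
40 [126 128 125] [0.59957385 0.35954871] -85.60410499572754 [507.3, 719.6]
at [0.541  0.3051 0.288 ] yaw 184.3 spin 89.9 dp now [-5.04 -6.32 16.76] dp after spin [-6.25  4.98 16.8 ]
at [0.541  0.3051 0.288 ] yaw 184.3 spin 89.9 dp now [-5.08 -6.37 28.56] dp after spin [-6.25  4.98 28.6 ]
```

```bash
python3 - <<'E'
from h import *
im,m=load('w3')
for p in ((249,225),(249,250),(240,270),(210,230),(300,250),(205,280),(300,290)): print(p,im[p[1]-1:p[1]+2,p[0]-1:p[0]+2].mean((0,1)).round(1))
for t in (6,8,10,12,14,16):
    try: print(t,face(im,m,(249,250),.026,t,5))
    except Exception as e: print(t,e)
cv2.imwrite('pics/w3c.png',cv2.resize(im[190:300,190:310,::-1],None,fx=5,fy=5,interpolation=cv2.INTER_CUBIC))
E
```

```text
(249, 225) [128.3 131.9 128.3]
(249, 250) [127.1 131.1 127.7]
(240, 270) [130.3 134.2 129.9]
(210, 230) [121.8 118.8 116.9]
(300, 250) [121.2 118.9 116.4]
(205, 280) [157.3 157.3 158.1]
(300, 290) [157.6 157.7 158.2]
6 (array([0.57107379, 0.40698096]), -11.397293090820312, [60.0, 92.2])
8 (array([0.57110156, 0.40784488]), -13.301132202148438, [63.2, 93.3])
10 (array([0.57119647, 0.40773434]), -12.647369384765625, [63.7, 93.6])
12 (array([0.57120642, 0.4077066 ]), -12.398292541503906, [67.4, 94.1])
14 (array([0.57295435, 0.28701819]), -85.92481184005737, [364.0, 489.5])
16 (array([0.57235773, 0.2884693 ]), -85.60481357574463, [366.0, 491.6])
```

View pics/w3c.png

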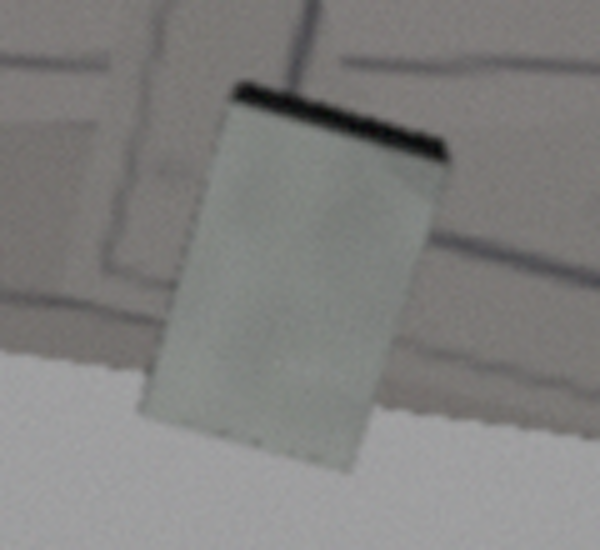

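The crop shows the podium top with corners at crop pixels (232,98), (447,160), (352,472) and (138,410). I'll cast those.

```bash
cat >> h.py <<'E'
def quad(m,c,z):
    P=onz(m,c,z)[:,:2]; e=np.roll(P,-1,0)-P; L=np.linalg.norm(e,axis=1)*1000
    e=e*np.where(np.arange(4)<2,1,-1)[:,None]; v=e[0]+e[2] if L[0]+L[2]<L[1]+L[3] else e[1]+e[3]
    return P.mean(0),(np.degrees(np.arctan2(v[1],v[0]))+90)%180-90,L.round(1)
E
python3 - <<'E'
from h import *
im,m=load('w3')
c=(np.array([(232,98),(447,160),(352,472),(138,410)])+.5)/5-.5+190
c,a,s=quad(m,c,.026);print(c,a,s,np.hypot(*c)); go(c,0.12,a); go(c,0.002,a)
E
```

```text
[0.57124242 0.40589553] -13.147756906648965 [59.3 96.2 62.6 95. ] 0.7007632099245172
at [0.541  0.3051 0.288 ] yaw 184.3 spin 17.4 dp now [-9.88 -3.84 16.75] dp after spin [-10.5   -0.65  16.8 ]
at [0.541  0.3051 0.288 ] yaw 184.3 spin 17.4 dp now [-9.92 -3.89 28.55] dp after spin [-10.5   -0.65  28.6 ]
```

Emit:
drive_tool(
  series=[
    {"dp":[0,0,0],"spin":8.5},
    {"dp":[0,0,0],"spin":8.5},
    {"dp":[-2.6,-0.2,3.5],"spin":0},
    {"dp":[-2.6,-0.2,3.5],"spin":0},
    {"dp":[-2.6,-0.2,3.5],"spin":0},
  ],
)

```text
t: 4.15
ee_pos: [0.5643, 0.3779, 0.1868]
orientation: [-1.958, 2.454, 0.001]
ft_force: [1.4, 0.7, 0.6]
width: 0.0851
finger_force: 0.0
```

Emit:
drive_tool(
  series=[
    {"dp":[-2.6,-0.1,3.5],"spin":0},
    {"dp":[0,0,0],"spin":0},
    {"dp":[0,0,0],"spin":0},
  ],
)

```text
t: 4.45
ee_pos: [0.5704, 0.4025, 0.1511]
orientation: [1.961, -2.453, 0.002]
ft_force: [0.2, -0.7, 1.8]
width: 0.0856
finger_force: 0.0
```

```bash
python3 - <<'E'
from h import *
im,m=look('w4')
c0=(.571,.406)
# green-tinted podium mask
b=cv2.GaussianBlur(im.astype(np.float32),(5,5),0); k=((b[...,1]-b[...,0]>1)&(b[...,1]-b[...,2]>1.5)&(b[...,1]>60)).astype(np.uint8)
k=cv2.morphologyEx(cv2.morphologyEx(k,cv2.MORPH_OPEN,np.ones((5,5))),cv2.MORPH_CLOSE,np.ones((9,9)))
cs=sorted(cv2.findContours(k,0,1)[0],key=cv2.contourArea)[-3:]
for c in cs:
    r=cv2.minAreaRect(onz(m,c[:,0],.026)[:,:2].astype(np.float32)*1000); print(cv2.contourArea(c),c[:,0].mean(0),r)
go(c0,0.002,-13.1)
E
```

```text
1382.0 [141.71938776   8.69897959] ((634.5785522460938, 237.1344757080078), (19.88915252685547, 65.31885528564453), 76.613525390625)
7095.0 [275.84319527 204.15976331] ((571.4901123046875, 406.999755859375), (95.48016357421875, 60.92982864379883), 77.09197998046875)
at [0.5709 0.4028 0.1533] yaw 167.3 spin 0.4 dp now [-0.29  0.09 15.13] dp after spin [-0.31  0.07 15.13]
```

View pics/w4.png

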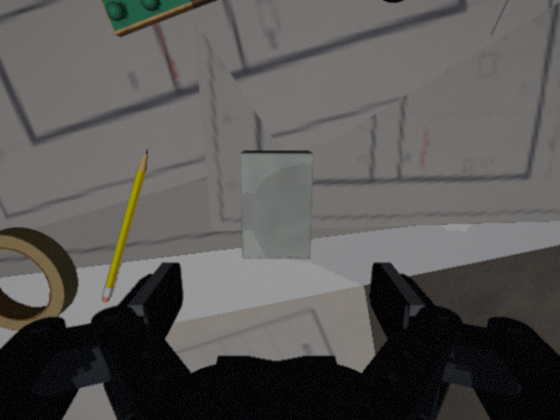

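The podium is centred between the fingers at (277,205) and square to them, measuring 95.5×60.9 mm at (0.5715, 0.407). I'll descend and grip.

Emit:
drive_tool(
  series=[
    {"dp":[-0.4,0.05,4.5],"spin":0},
    {"dp":[0,0,4.5],"spin":0},
    {"dp":[0,0,4.1],"spin":0},
    {"dp":[0,0,2],"spin":0},
    {"dp":[0,0,0],"spin":0},
  ],
)

```text
t: 5.0
ee_pos: [0.5699, 0.4061, -0.001]
orientation: [1.961, -2.451, 0.0]
ft_force: [0.2, -0.8, 0.7]
width: 0.0854
finger_force: 0.0
```

Emit:
drive_tool(
  series=[
    {"dp":[0,0,0],"spin":0},
    {"dp":[0,0,0],"spin":0},
    {"dp":[0,0,0],"spin":0},
    {"dp":[0,0,0],"spin":0},
    {"dp":[0,0,0],"spin":0},
  ],
  grip=0,
)

```text
t: 5.5
ee_pos: [0.5721, 0.4093, 0.005]
orientation: [-1.962, 2.446, 0.0]
ft_force: [-0.7, -0.8, 6.9]
width: 0.0606
finger_force: 69.1
```

Emit:
drive_tool(
  series=[
    {"dp":[0,0,0],"spin":0},
    {"dp":[0,0,-1],"spin":0},
    {"dp":[0,0,-3],"spin":0},
    {"dp":[0,0,-4],"spin":0},
    {"dp":[0,0,0],"spin":0},
  ],
)

```text
t: 6.0
ee_pos: [0.5733, 0.41, 0.0895]
orientation: [-1.958, 2.441, -0.0]
ft_force: [0.5, 0.1, -0.7]
width: 0.0607
finger_force: 68.1
```

Emit:
drive_tool(
  series=[
    {"dp":[0,0,0],"spin":-8.5},
    {"dp":[0,0,0],"spin":-8.5},
    {"dp":[4.5,0,-0.8],"spin":0},
    {"dp":[4.5,0,-0.8],"spin":0},
    {"dp":[4.5,0,-0.8],"spin":0},
  ],
)

```text
t: 6.5
ee_pos: [0.5805, 0.2722, 0.1049]
orientation: [-2.307, 2.132, 0.001]
ft_force: [1.6, -0.3, -1.5]
width: 0.0607
finger_force: 67.9
```

Emit:
drive_tool(
  series=[
    {"dp":[4.5,0,-0.8],"spin":0},
    {"dp":[4.5,0,-0.8],"spin":0},
    {"dp":[4.5,0,0],"spin":0},
    {"dp":[4.5,0,0],"spin":0},
    {"dp":[4.5,0,0],"spin":0},
  ],
)

```text
t: 7.0
ee_pos: [0.5981, 0.0475, 0.1211]
orientation: [-2.305, 2.132, 0.0]
ft_force: [0.6, -1.1, -2.3]
width: 0.0604
finger_force: 68.0
```

Emit:
drive_tool(
  series=[
    {"dp":[4.5,0,0],"spin":0},
    {"dp":[4.5,0,0],"spin":0},
    {"dp":[0,0,0],"spin":0},
    {"dp":[0,0,0],"spin":0},
  ],
)

```text
t: 7.4
ee_pos: [0.6052, -0.0417, 0.1206]
orientation: [-2.303, 2.136, 0.0]
ft_force: [-0.7, 0.2, -2.7]
width: 0.0607
finger_force: 68.0
```

```bash
python3 - <<'E'
from h import *
im,m=look('w5'); o=manip.get_obs()
p=np.array([.63,-.16,.012])
from h import R
C=R.from_rotvec(m['orientation']).as_matrix().T@(p-m['origin']); 
uv=cv2.projectPoints((C*[1,-1,-1])[None],np.zeros(3),np.zeros(3),m['intrinsics'],m['D'])[0][0,0]; print(uv)
u=tuple(int(x) for x in uv); print(im[u[1],u[0]])
for t in(12,18,25): print(face(im,m,u,.012,t,5))
go((.63,-.16),.02,4.9)
print(o['joint_positions'].round(2),o['width'])
E
```

```text
[255.04724096  48.22426215]
[52 54 58]
(array([ 0.62849121, -0.150569  ]), 4.662730693817139, [66.5, 81.4])
(array([ 0.62818933, -0.15054187]), 4.266959190368652, [66.6, 81.5])
(array([ 0.62832721, -0.15054149]), 4.188851356506348, [67.1, 81.5])
at [ 0.6053 -0.0407  0.1206] yaw 184.4 spin -0.5 dp now [12.09 -1.55 10.05] dp after spin [12.1  -1.44 10.06]
[ 0.26  0.07 -0.08 -0.   -1.42 -0.19] 0.06025581548134777
```

View pics/w5.png

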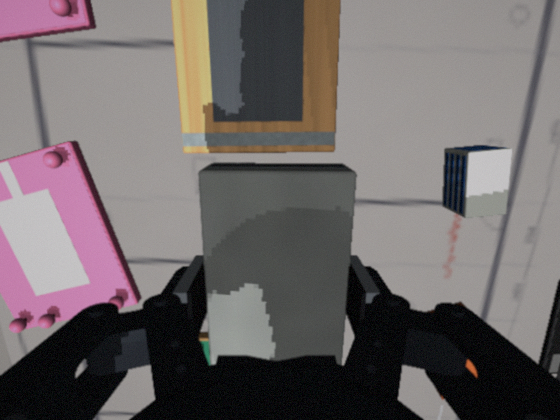

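The podium is held squarely; its top front edge is at row 172, columns 200 to 355. The plot's near edge is at row 122, and together with the first view it puts the plot centre at (0.629,-0.160). I'll measure the podium's offset in the hand.

```bash
python3 - <<'E'
from h import *
im,m=load('w5'); o=manip.get_obs()
for zt in (.140,.143,.146):
    P=onz(m,[(200.5,171),(355,171)],zt); T=R.from_rotvec(o['orientation']).as_matrix()
    print(zt,np.linalg.norm(P[1]-P[0]),((P-o['ee_pos'])@T*1000).round(1))
go((.629,-.160),.02,4.5)
E
```

```text
0.14 0.06089229301564395 [[ 50.6 -30.1 -19.4]
 [ 50.6  30.8 -19.5]]
0.143 0.05942548755747348 [[ 51.1 -29.4 -22.4]
 [ 51.   30.  -22.5]]
0.146 0.05795868209930289 [[ 51.5 -28.7 -25.4]
 [ 51.5  29.3 -25.5]]
at [ 0.6053 -0.0407  0.1206] yaw 184.4 spin -0.1 dp now [12.08 -1.45 10.05] dp after spin [12.08 -1.43 10.06]
```

Emit:
drive_tool(
  series=[
    {"dp":[3.95,-0.5,0],"spin":0},
    {"dp":[3.95,-0.5,0],"spin":0},
    {"dp":[3.9,-0.5,0],"spin":0},
    {"dp":[0,0,4],"spin":0},
    {"dp":[0,0,4],"spin":0},
  ],
)

```text
t: 7.95
ee_pos: [0.6308, -0.1569, 0.0408]
orientation: [-2.304, 2.132, -0.004]
ft_force: [0.1, 1.4, -4.3]
width: 0.0604
finger_force: 68.0
```

Emit:
drive_tool(
  series=[
    {"dp":[0,0,0.8],"spin":0},
    {"dp":[0,0,0.4],"spin":0},
    {"dp":[0,0,0.2],"spin":0},
    {"dp":[0,0,0],"spin":0},
  ],
)

```text
t: 8.35
ee_pos: [0.6309, -0.1566, 0.0288]
orientation: [-2.306, 2.131, -0.004]
ft_force: [0.7, -0.7, -1.8]
width: 0.0604
finger_force: 67.9
```

Emit:
drive_tool(
  series=[
    {"dp":[0,0,0],"spin":0},
    {"dp":[0,0,0],"spin":0},
  ],
)

```text
t: 8.55
ee_pos: [0.6302, -0.157, 0.0277]
orientation: [-2.305, 2.132, -0.002]
ft_force: [-0.9, -0.1, -2.2]
width: 0.0604
finger_force: 67.9
```

Emit:
drive_tool(
  series=[
    {"dp":[0,0.1,0.3],"spin":0},
    {"dp":[0,0,0.3],"spin":0},
    {"dp":[0,0,0.2],"spin":0},
    {"dp":[0,0,0],"spin":0},
  ],
)

```text
t: 8.95
ee_pos: [0.6281, -0.1571, 0.0176]
orientation: [2.306, -2.133, -0.001]
ft_force: [0.0, -0.2, -2.4]
width: 0.0604
finger_force: 67.9
```

Emit:
drive_tool(
  series=[
    {"dp":[0,0,0.2],"spin":0},
    {"dp":[0,0,0],"spin":0},
  ],
)

```text
t: 9.15
ee_pos: [0.6286, -0.1573, 0.0171]
orientation: [2.306, -2.133, 0.001]
ft_force: [-3.2, -0.0, 2.1]
width: 0.0609
finger_force: 68.5
```

Emit:
drive_tool(
  series=[
    {"dp":[0,0,0.05],"spin":0},
    {"dp":[0,0,0],"spin":0},
  ],
)

```text
t: 9.35
ee_pos: [0.6287, -0.1574, 0.0171]
orientation: [-2.306, 2.133, -0.001]
ft_force: [-3.5, 0.8, 5.2]
width: 0.0607
finger_force: 68.9
```

Emit:
drive_tool(
  series=[
    {"dp":[0,0,0],"spin":0},
    {"dp":[0,0,0],"spin":0},
    {"dp":[0,0,0],"spin":0},
    {"dp":[0,0,0],"spin":0},
  ],
  grip=1,
)

```text
t: 9.75
ee_pos: [0.6286, -0.1572, 0.0157]
orientation: [-2.306, 2.133, -0.0]
ft_force: [0.0, 0.2, -0.1]
width: 0.0855
finger_force: 0.0
```

Emit:
drive_tool(
  series=[
    {"dp":[0,0,-1],"spin":0},
    {"dp":[0,0,-4],"spin":0},
    {"dp":[0,0,-5],"spin":0},
    {"dp":[0,0,-4],"spin":0},
    {"dp":[0,0,0],"spin":0},
  ],
)

```text
t: 10.25
ee_pos: [0.6315, -0.1582, 0.1654]
orientation: [-2.301, 2.128, -0.018]
ft_force: [-0.5, -0.1, 1.1]
width: 0.0853
finger_force: 0.0
```

```bash
python3 - <<'E'
from h import *
manip.camera('wrist')
im,m=look('w6'); o=manip.get_obs()
print(o['ee_pos'])
def proj(m,p):
    C=R.from_rotvec(m['orientation']).as_matrix().T@(np.array(p)-m['origin'])
    return cv2.projectPoints((C*[1,-1,-1])[None],np.zeros(3),np.zeros(3),m['intrinsics'],m['D'])[0][0,0]
uv=proj(m,(.629,-.16,.038)); u=tuple(int(x) for x in uv); print(u,im[u[1],u[0]])
for t in(15,25,35): print(face(im,m,u,.038,t,5))
E
cat >> h.py <<'E'
def proj(m,p):
    C=R.from_rotvec(m['orientation']).as_matrix().T@(np.array(p)-m['origin'])
    return cv2.projectPoints((C*[1,-1,-1])[None],np.zeros(3),np.zeros(3),m['intrinsics'],m['D'])[0][0,0]
E
```

```text
[ 0.62915071 -0.15709589  0.15793537]
(279, 200) [63 64 63]
(array([ 0.61786401, -0.16040161]), 11.47203540802002, [71.8, 121.4])
(array([ 0.61782153, -0.15941565]), 11.145242691040039, [72.9, 123.0])
(array([ 0.62251239, -0.15793628]), 4.908542633056641, [95.3, 118.5])
```

View pics/w6.png

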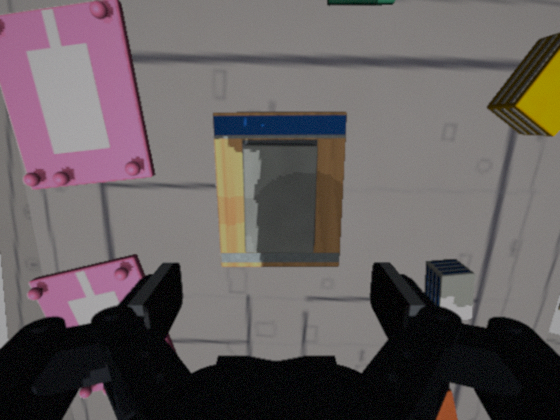

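The podium is flat on the plot with top corners about (244,143), (316,145), (315,251) and (243,250), and the board corners are about (214,113), (347,112), (339,266) and (222,266). I'll check the centring and measure the flats by hue.

```bash
cat >> h.py <<'E'
def hue(im,m,z,lo,hi,near,rad=.12,op=3,show=None):
    """hue mask near a world point (shadow-proof), outline to height z, rectangle"""
    h=cv2.cvtColor(cv2.GaussianBlur(im,(3,3),0),cv2.COLOR_RGB2HSV); k=cv2.inRange(h,lo,hi)
    g=np.zeros_like(k); u=proj(m,(*near,z)); r=abs(proj(m,(near[0]+rad,near[1],z))-u).max()
    cv2.circle(g,tuple(int(x) for x in u),int(r),255,-1); k&=g
    k=cv2.morphologyEx(cv2.morphologyEx(k,cv2.MORPH_CLOSE,np.ones((5,5))),cv2.MORPH_OPEN,np.ones((op,op)))
    c=max(cv2.findContours(k,0,1)[0],key=cv2.contourArea)[:,0]
    (x,y),(w,h),a=cv2.minAreaRect((onz(m,c,z)[:,:2]*1000).astype(np.float32))
    if w>h: a+=90
    return np.array([x,y])/1000,round((a+90)%180-90,1),sorted((round(w,1),round(h,1)))
E
python3 - <<'E'
from h import *
im,m=load('w6')
print('podium',quad(m,[(244,143.5),(316.5,145),(315.5,251),(243,250)],.038))
im,m=load('w1')
for s in(150,200): print('flats',hue(im,m,.04,(20,s,40),(32,255,255),(.39,-.28)))
h=cv2.cvtColor(im,cv2.COLOR_RGB2HSV); print(h[102,255],h[135,268],h[200,128],h[193,155])
print('roof',hue(im,m,.008,(60,80,20),(90,255,255),(.59,-.35)))
o=manip.get_obs();c=hue(im,m,.04,(20,150,40),(32,255,255),(.39,-.28)); go(c[0],.17,c[1])
E
```

```text
podium (array([ 0.62889784, -0.16088528]), np.float64(3.6027887530246403), array([59.9, 94.3, 65.7, 94.7]))
flats (array([ 0.41158948, -0.27438919]), -29.1, [43.4, 68.4])
flats (array([ 0.41166296, -0.27439099]), -28.6, [42.4, 67.3])
[ 29 255 162] [ 23 255 111] [115  25 111] [ 79 153 100]
roof (array([ 0.57823022, -0.37060007]), 5.2, [55.3, 88.6])
at [ 0.6292 -0.1571  0.1579] yaw 184.5 spin 33.6 dp now [10.   22.6  -1.29] dp after spin [20.83 13.31 -1.21]
```

Emit:
drive_tool(
  series=[
    {"dp":[0,0,0],"spin":8.4},
    {"dp":[0,0,0],"spin":8.4},
    {"dp":[0,0,0],"spin":8.4},
    {"dp":[0,0,0],"spin":8.4},
    {"dp":[3.5,3.3,0],"spin":0},
  ],
)

```text
t: 10.85
ee_pos: [0.5832, -0.1703, 0.1496]
orientation: [1.584, -2.704, -0.008]
ft_force: [-0.4, -0.5, 0.5]
width: 0.0853
finger_force: 0.0
```

Emit:
drive_tool(
  series=[
    {"dp":[3.5,3.3,0],"spin":0},
    {"dp":[3.5,3.3,0],"spin":0},
    {"dp":[3.5,3.3,0],"spin":0},
    {"dp":[0,0,0],"spin":0},
    {"dp":[0,0,0],"spin":0},
  ],
)

```text
t: 11.35
ee_pos: [0.4441, -0.2154, 0.1554]
orientation: [-1.59, 2.709, 0.001]
ft_force: [0.5, 0.9, -0.2]
width: 0.0857
finger_force: 0.0
```

```bash
python3 - <<'E'
from h import *
manip.camera('wrist'); im,m=look('w7')
c=hue(im,m,.04,(20,150,40),(32,255,255),(.41,-.274)); print(c); go(c[0],.12,c[1]); go(c[0],.006,c[1])
E
```

```text
(array([ 0.41179572, -0.27421234]), -28.7, [44.0, 69.2])
at [ 0.4452 -0.2149  0.1551] yaw 150.9 spin -0.4 dp now [6.81 0.03 3.51] dp after spin [6.81 0.09 3.51]
at [ 0.4452 -0.2149  0.1551] yaw 150.9 spin -0.4 dp now [ 6.81  0.02 14.91] dp after spin [ 6.81  0.09 14.91]
```

Emit:
drive_tool(
  series=[
    {"dp":[3.4,0,2],"spin":-0.4},
    {"dp":[3.4,0,2],"spin":0},
    {"dp":[0,0,4.5],"spin":0},
    {"dp":[0,0,4],"spin":0},
    {"dp":[0,0,2],"spin":0},
  ],
)

```text
t: 11.95
ee_pos: [0.4103, -0.2736, 0.0058]
orientation: [1.598, -2.7, -0.009]
ft_force: [0.2, -0.1, -0.7]
width: 0.0855
finger_force: 0.0
```

Emit:
drive_tool(
  series=[
    {"dp":[0,0,0],"spin":0},
    {"dp":[0,0,0],"spin":0},
  ],
)

```text
t: 12.15
ee_pos: [0.4128, -0.2747, 0.011]
orientation: [1.601, -2.701, -0.0]
ft_force: [-0.3, -0.7, 1.4]
width: 0.0852
finger_force: 0.0
```

Emit:
drive_tool(
  series=[
    {"dp":[0,0,0],"spin":0},
    {"dp":[0,0,0],"spin":0},
    {"dp":[0,0,0],"spin":0},
    {"dp":[0,0,0],"spin":0},
    {"dp":[0,0,0],"spin":0},
  ],
  grip=0,
)

```text
t: 12.65
ee_pos: [0.4131, -0.2749, 0.0122]
orientation: [-1.6, 2.702, -0.003]
ft_force: [-0.3, 2.1, 6.0]
width: 0.0439
finger_force: 63.5
```

Emit:
drive_tool(
  series=[
    {"dp":[0,0,0],"spin":0},
    {"dp":[0,0,0],"spin":0},
    {"dp":[0,0,-2],"spin":0},
    {"dp":[0,0,-5],"spin":0},
    {"dp":[0,0,-5],"spin":0},
  ],
)

```text
t: 13.15
ee_pos: [0.4109, -0.2743, 0.1309]
orientation: [1.599, -2.701, -0.004]
ft_force: [1.5, -0.1, -0.6]
width: 0.0443
finger_force: 62.8
```

```bash
python3 - <<'E'
from h import *
manip.camera('wrist');look('w8');o=manip.get_obs();print(o['width'],o['finger_force'],o['ft_force']);go((.629,-.1606),.06,4.4)
E
```

```text
0.044208312011116475 63.03688287734985 [ 1.29231468  0.74346891 -0.96548921]
at [ 0.4151 -0.2764  0.1389] yaw 151.3 spin -33.1 dp now [-20.43 -13.09   8.07] dp after spin [ -9.91 -22.22   7.89]
```

Emit:
drive_tool(
  series=[
    {"dp":[0,0,0],"spin":-8.3},
    {"dp":[0,0,0],"spin":-8.3},
    {"dp":[0,0,0],"spin":-8.3},
    {"dp":[0,0,0],"spin":-8.3},
    {"dp":[-2,-4.4,0],"spin":0},
  ],
)

```text
t: 13.75
ee_pos: [0.4526, -0.2527, 0.131]
orientation: [-2.308, 2.132, -0.0]
ft_force: [0.4, -1.8, -0.7]
width: 0.0439
finger_force: 62.8
```

Emit:
drive_tool(
  series=[
    {"dp":[-2,-4.4,0],"spin":0},
    {"dp":[-2,-4.4,0],"spin":0},
    {"dp":[-2,-4.4,0],"spin":0},
    {"dp":[-2,-4.4,0],"spin":0},
    {"dp":[0,0,4],"spin":0},
  ],
)

```text
t: 14.25
ee_pos: [0.6306, -0.1555, 0.0949]
orientation: [-2.306, 2.125, -0.013]
ft_force: [0.0, -0.9, -1.0]
width: 0.0437
finger_force: 62.9
```

Emit:
drive_tool(
  series=[
    {"dp":[0,0,2],"spin":0},
    {"dp":[0,0,0],"spin":0},
    {"dp":[0,0,0],"spin":0},
  ],
)

```text
t: 14.55
ee_pos: [0.6236, -0.1582, 0.071]
orientation: [2.306, -2.133, -0.0]
ft_force: [-0.0, 0.1, 0.2]
width: 0.0441
finger_force: 62.7
```

```bash
cat >> h.py <<'E'
def avg(n=5):
    L=[]
    for i in range(n): manip.camera('wrist'); L.append(manip.get_obs())
    o=dict(L[-1]); o['ee_pos']=np.mean([l['ee_pos'] for l in L],0); o['ft_force']=np.mean([l['ft_force'] for l in L],0)
    print('ee',o['ee_pos'].round(4),'sd',np.std([l['ee_pos'] for l in L],0).round(4),'F',o['ft_force'].round(1)); return o
E
python3 - <<'E'
from h import *
o=avg();im,m=look('w9');go((.629,-.1606),.05,4.4,o)
h=cv2.cvtColor(im,cv2.COLOR_RGB2HSV); k=cv2.inRange(h,(20,150,30),(32,255,255))
k[:, :180]=0;k[:,380:]=0
c=max(cv2.findContours(k,0,1)[0],key=cv2.contourArea)[:,0]; print(cv2.boundingRect(c)); zt=o['ee_pos'][2]+.028
top=c[c[:,1]<c[:,1].min()+6]; print(top[:,0].min(),top[:,0].max())
T=R.from_rotvec(o['orientation']).as_matrix();P=onz(m,np.float64([(c[:,0].min(),c[:,1].min()),(c[:,0].max(),c[:,1].min())]),zt);print(((P-o['ee_pos'])@T*1000).round(1))
E
```

```text
ee [ 0.6244 -0.1582  0.0728] sd [0.0001 0.0001 0.0003] F [ 0.4 -0.  -0.9]
at [ 0.6244 -0.1582  0.0728] yaw 184.4 spin 0.0 dp now [ 0.27 -0.43  2.28] dp after spin [ 0.27 -0.44  2.28]
(219, 192, 117, 170)
230 323
[[ 42.9 -21.8 -27.9]
 [ 42.9  21.5 -28.1]]
```

```bash
python3 - <<'E'
from h import *
im,m=load('w9');o=manip.get_obs();T=R.from_rotvec(o['orientation']).as_matrix()
h=cv2.cvtColor(im,cv2.COLOR_RGB2HSV)
for u in (250,276,300): print(u,[tuple(h[v,u]) for v in range(186,222,3)])
for z in(.0606,):print(((onz(m,[(230,191.5),(323,191.5)],z)-o['ee_pos'])@T*1000).round(1))
E
```

```text
250 [(np.uint8(60), np.uint8(7), np.uint8(73)), (np.uint8(45), np.uint8(7), np.uint8(74)), (np.uint8(22), np.uint8(191), np.uint8(56)), (np.uint8(19), np.uint8(24), np.uint8(85)), (np.uint8(22), np.uint8(202), np.uint8(53)), (np.uint8(0), np.uint8(9), np.uint8(89)), (np.uint8(23), np.uint8(255), np.uint8(53)), (np.uint8(30), np.uint8(10), np.uint8(76)), (np.uint8(19), np.uint8(151), np.uint8(59)), (np.uint8(23), np.uint8(255), np.uint8(95)), (np.uint8(23), np.uint8(255), np.uint8(128)), (np.uint8(23), np.uint8(255), np.uint8(131))]
276 [(np.uint8(83), np.uint8(13), np.uint8(76)), (np.uint8(50), np.uint8(10), np.uint8(77)), (np.uint8(23), np.uint8(170), np.uint8(57)), (np.uint8(19), np.uint8(22), np.uint8(92)), (np.uint8(22), np.uint8(170), np.uint8(57)), (np.uint8(38), np.uint8(10), np.uint8(99)), (np.uint8(24), np.uint8(250), np.uint8(54)), (np.uint8(15), np.uint8(6), np.uint8(79)), (np.uint8(17), np.uint8(148), np.uint8(62)), (np.uint8(23), np.uint8(255), np.uint8(81)), (np.uint8(23), np.uint8(255), np.uint8(109)), (np.uint8(23), np.uint8(255), np.uint8(109))]
300 [(np.uint8(70), np.uint8(10), np.uint8(78)), (np.uint8(60), np.uint8(10), np.uint8(73)), (np.uint8(24), np.uint8(173), np.uint8(56)), (np.uint8(15), np.uint8(11), np.uint8(89)), (np.uint8(21), np.uint8(143), np.uint8(59)), (np.uint8(10), np.uint8(17), np.uint8(91)), (np.uint8(22), np.uint8(255), np.uint8(53)), (np.uint8(10), np.uint8(9), np.uint8(81)), (np.uint8(19), np.uint8(144), np.uint8(62)), (np.uint8(23), np.uint8(255), np.uint8(87)), (np.uint8(24), np.uint8(255), np.uint8(108)), (np.uint8(23), np.uint8(255), np.uint8(113))]
[[ 34.6 -23.8  11.7]
 [ 34.7  22.8  11.6]]
```

Emit:
drive_tool(
  series=[
    {"dp":[0.3,-0.45,0.8],"spin":0},
    {"dp":[0,0,0.8],"spin":0},
    {"dp":[0,0,0.4],"spin":0},
    {"dp":[0,0,0],"spin":0},
    {"dp":[0,0,0],"spin":0},
  ],
)

```text
t: 15.35
ee_pos: [0.6282, -0.1605, 0.0503]
orientation: [2.306, -2.133, -0.001]
ft_force: [-0.5, 0.1, -0.8]
width: 0.0438
finger_force: 62.9
```

```bash
python3 - <<'E'
from h import *
o=avg(3);go((.629,-.1606),.05,4.4,o)
E
```

```text
ee [ 0.6282 -0.1605  0.0503] sd [0. 0. 0.] F [-0.1  0.5 -1.1]
at [ 0.6282 -0.1605  0.0503] yaw 184.5 spin 0.1 dp now [ 0.02 -0.08  0.03] dp after spin [ 0.02 -0.08  0.03]
```

Emit:
drive_tool(
  series=[
    {"dp":[0,-0.05,0.1],"spin":0},
    {"dp":[0,0,0.1],"spin":0},
    {"dp":[0,0,0],"spin":0},
  ],
)

```text
t: 15.8
ee_pos: [0.6288, -0.1606, 0.0502]
orientation: [2.306, -2.133, 0.0]
ft_force: [-5.2, 1.1, 7.0]
width: 0.0441
finger_force: 63.7
```

Contact. I'll release, retreat, and check with the camera above the stack.

Emit:
drive_tool(
  series=[
    {"dp":[0,0,0],"spin":0},
    {"dp":[0,0,0],"spin":0},
    {"dp":[0,0,0],"spin":0},
    {"dp":[0,0,0],"spin":0},
  ],
  grip=1,
)

```text
t: 16.2
ee_pos: [0.6289, -0.1605, 0.0485]
orientation: [2.306, -2.133, -0.0]
ft_force: [0.4, -0.1, -0.5]
width: 0.0856
finger_force: 0.0
```

Emit:
drive_tool(
  series=[
    {"dp":[0,0,-1],"spin":0},
    {"dp":[0,0,-4],"spin":0},
    {"dp":[0,0,-5],"spin":0},
    {"dp":[-4,0,-3],"spin":0},
    {"dp":[-2.8,0,0],"spin":0},
  ],
)

```text
t: 16.7
ee_pos: [0.6258, -0.0923, 0.1866]
orientation: [-2.3, 2.13, -0.013]
ft_force: [0.6, 0.3, -0.1]
width: 0.0856
finger_force: 0.0
```

```bash
python3 - <<'E'
from h import *
o=avg(3);im,m=look('w10');print(m['origin'])
print('flats',hue(im,m,.078,(20,150,30),(32,255,255),(.629,-.16)))
go((.453,-.077),.17,11.2,o)
E
```

```text
ee [ 0.6243 -0.0898  0.1816] sd [0.0005 0.0012 0.0014] F [ 0.2 -0.1 -0.3]
[ 0.62970305 -0.15932049  0.32400242]
flats (array([ 0.62910883, -0.16071533]), 4.6, [44.4, 69.0])
at [ 0.6243 -0.0898  0.1816] yaw 184.6 spin -6.6 dp now [-2.65 16.98  1.14] dp after spin [-4.59 16.56  1.16]
```

Emit:
drive_tool(
  series=[
    {"dp":[0,0,0],"spin":-6.6},
    {"dp":[-2.3,3.3,0.2],"spin":0},
    {"dp":[-2.3,3.3,0.2],"spin":0},
    {"dp":[-2.3,3.3,0.2],"spin":0},
    {"dp":[-2.3,3.3,0.2],"spin":0},
  ],
)

```text
t: 17.4
ee_pos: [0.4749, -0.0284, 0.17]
orientation: [2.422, -1.998, -0.001]
ft_force: [1.6, 1.2, 0.8]
width: 0.0852
finger_force: 0.0
```

Emit:
drive_tool(
  series=[
    {"dp":[-2.3,3.3,0.2],"spin":0},
    {"dp":[0,0,0],"spin":0},
    {"dp":[0,0,0],"spin":0},
  ],
)

```text
t: 17.7
ee_pos: [0.4395, -0.0118, 0.1693]
orientation: [-2.425, 1.996, -0.001]
ft_force: [0.2, -0.4, -0.6]
width: 0.0855
finger_force: 0.0
```

```bash
python3 - <<'E'
from h import *
o=avg(3);im,m=look('w11');print(m['origin'])
u=proj(m,(.453,-.077,.036));u=tuple(int(x) for x in u);print(u,im[u[1]-16:u[1]+17:8,u[0]-12:u[0]+13:6].tolist())
for t in(15,25,35): c=face(im,m,u,.036,t,3);print(c)
go(c[0],.01,c[1],o)
cv2.imwrite('pics/w11c.png',cv2.resize(im[u[1]-60:u[1]+60,u[0]-70:u[0]+70,::-1],None,fx=4,fy=4,interpolation=cv2.INTER_CUBIC))
E
```

```text
ee [ 0.44   -0.012   0.1688] sd [0.0001 0.     0.0002] F [-0.   0.2  0.2]
[ 0.45400601 -0.07893411  0.31250632]
(276, 124) [[[127, 130, 127], [127, 134, 127], [127, 132, 124], [127, 129, 124], [129, 133, 125]], [[127, 130, 125], [128, 130, 126], [129, 134, 126], [127, 129, 124], [129, 132, 127]], [[127, 132, 127], [125, 128, 122], [128, 131, 125], [127, 129, 122], [126, 131, 126]], [[133, 135, 131], [128, 129, 124], [127, 131, 127], [128, 128, 125], [129, 131, 124]], [[128, 129, 124], [124, 125, 120], [129, 132, 125], [125, 129, 124], [126, 129, 122]]]
(array([0.54762793, 0.01091801]), 3.9715280532836914, [276.2, 358.5])
(array([0.54738562, 0.01069574]), 3.826611280441284, [277.0, 359.0])
(array([0.54989771, 0.01134532]), 3.7938435077667236, [283.4, 360.4])
at [ 0.44   -0.012   0.1688] yaw 191.0 spin 7.2 dp now [ -0.21 -11.25  15.87] dp after spin [ -1.6  -11.12  15.88]
```

```bash
cat >> h.py <<'E'
def tint(im,m,z,near,rad=.06,th=1.0):
    b=cv2.GaussianBlur(im.astype(np.float32),(5,5),0); k=((b[...,1]-b[...,0]>th)&(b[...,1]-b[...,2]>th)&(b[...,1]>50)).astype(np.uint8)
    g=np.zeros_like(k); u=proj(m,(*near,z)); r=abs(proj(m,(near[0]+rad,near[1],z))-u).max()
    cv2.circle(g,tuple(int(x) for x in u),int(r),1,-1); k&=g
    k=cv2.morphologyEx(cv2.morphologyEx(k,cv2.MORPH_OPEN,np.ones((5,5))),cv2.MORPH_CLOSE,np.ones((9,9)))
    c=max(cv2.findContours(k,0,1)[0],key=cv2.contourArea)[:,0]
    (x,y),(w,h),a=cv2.minAreaRect((onz(m,c,z)[:,:2]*1000).astype(np.float32))
    if w>h: a+=90
    return np.array([x,y])/1000,round((a+90)%180-90,1),sorted((round(w,1),round(h,1)))
E
python3 - <<'E'
from h import *
im,m=load('w11')
for t in (.5,1,1.5): c=tint(im,m,.036,(.453,-.077),th=t);print(c)
go(c[0],.008,c[1])
E
```

```text
(array([ 0.45254575, -0.08020693]), 10.2, [31.1, 45.6])
(array([ 0.45270486, -0.08060706]), 10.2, [31.0, 44.8])
(array([ 0.45273322, -0.08096597]), 10.3, [29.4, 43.8])
at [ 0.4401 -0.012   0.1684] yaw 191.0 spin 0.7 dp now [ 7.    0.05 16.04] dp after spin [ 7.010e+00 -1.000e-02  1.604e+01]
```

View pics/w11c.png

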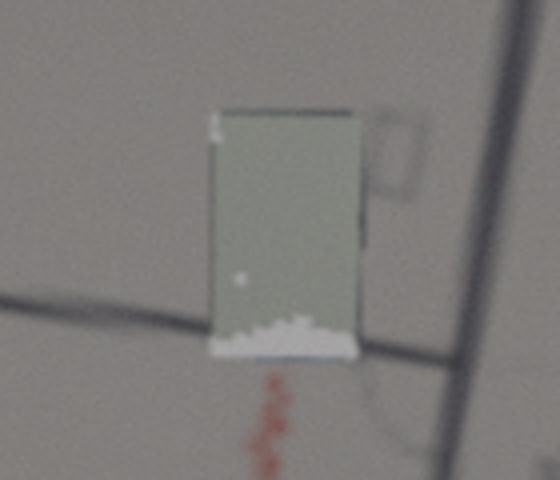

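The crop shows the whole office top with corners at crop pixels (213,115), (360,115), (358,357) and (210,357); the lit strip at the bottom is part of it.

```bash
python3 - <<'E'
from h import *
im,m=load('w11')
q=(np.array([(213,115),(360,115),(358,357),(210,357)])+.5)/4-.5+[206,64]
c=quad(m,q,.036);print(c);go(c[0],.01,c[1])
E
```

```text
(array([ 0.45265185, -0.07798559]), np.float64(11.013830018624475), array([30.2, 49.2, 31.8, 49.2]))
at [ 0.4401 -0.012   0.1684] yaw 191.0 spin -0.0 dp now [ 6.71  0.   15.84] dp after spin [ 6.71  0.03 15.84]
```

Emit:
drive_tool(
  series=[
    {"dp":[3.4,0,2],"spin":0},
    {"dp":[3.3,0,3],"spin":0},
    {"dp":[0,0,4.5],"spin":0},
    {"dp":[0,0,4.3],"spin":0},
    {"dp":[0,0,2],"spin":0},
  ],
)

```text
t: 18.4
ee_pos: [0.45, -0.0784, 0.0057]
orientation: [2.418, -1.997, -0.009]
ft_force: [0.0, -0.1, -0.0]
width: 0.0855
finger_force: 0.0
```

Emit:
drive_tool(
  series=[
    {"dp":[0,0,0],"spin":0},
    {"dp":[0,0,0],"spin":0},
  ],
)

```text
t: 18.6
ee_pos: [0.453, -0.0778, 0.0113]
orientation: [2.424, -1.997, 0.0]
ft_force: [-0.8, -0.0, 1.0]
width: 0.0853
finger_force: 0.0
```

Emit:
drive_tool(
  series=[
    {"dp":[0,0,0],"spin":0},
    {"dp":[0,0,0],"spin":0},
    {"dp":[0,0,0],"spin":0},
    {"dp":[0,0,0],"spin":0},
    {"dp":[0,0,0],"spin":0},
  ],
  grip=0,
)

```text
t: 19.1
ee_pos: [0.4532, -0.0771, 0.0118]
orientation: [-2.425, 1.996, -0.002]
ft_force: [-0.2, 0.1, 2.5]
width: 0.0306
finger_force: 60.7
```

```bash
python3 - <<'E'
from h import *
o=avg(6);print(o['width'],o['finger_force']);go((.45265,-.078),.01,11,o)
E
```

```text
ee [ 0.4532 -0.0771  0.0118] sd [0. 0. 0.] F [-0.1  0.9  5.6]
0.0308713174589727 60.79776406288147
at [ 0.4532 -0.0771  0.0118] yaw 191.1 spin 0.1 dp now [0.08 0.07 0.18] dp after spin [0.08 0.07 0.18]
```

Emit:
drive_tool(
  series=[
    {"dp":[0,0,-1],"spin":0},
    {"dp":[0,0,-4],"spin":0},
    {"dp":[0,0,-5],"spin":0},
    {"dp":[0,0,-5],"spin":0},
    {"dp":[0,0,0],"spin":6.6},
  ],
)

```text
t: 19.9
ee_pos: [0.4553, -0.0777, 0.1692]
orientation: [-2.299, 2.129, -0.014]
ft_force: [0.7, -0.8, -1.3]
width: 0.0311
finger_force: 60.1
```

```bash
python3 - <<'E'
from h import *
o=avg(4);print(o['width'],o['finger_force']);go((.629,-.1607),.12,4.6,o)
E
```

```text
ee [ 0.4526 -0.0771  0.1618] sd [0.0009 0.0001 0.0021] F [-0.4 -0.1 -1.3]
0.03088587247400641 60.07463335990906
at [ 0.4526 -0.0771  0.1618] yaw 184.6 spin 0.0 dp now [  9.76 -16.92   4.13] dp after spin [  9.75 -16.91   4.18]
```

Emit:
drive_tool(
  series=[
    {"dp":[2.4,-4.2,0],"spin":0},
    {"dp":[2.4,-4.2,0],"spin":0},
    {"dp":[2.4,-4.2,0],"spin":0},
    {"dp":[2.4,-4.2,0],"spin":0},
    {"dp":[0,0,0],"spin":0},
  ],
)

```text
t: 20.6
ee_pos: [0.6286, -0.1617, 0.1511]
orientation: [2.299, -2.127, -0.017]
ft_force: [-1.8, 0.9, -2.8]
width: 0.0307
finger_force: 60.2
```

Emit:
drive_tool(
  series=[
    {"dp":[0,0,3],"spin":0},
    {"dp":[0,0,2],"spin":0},
    {"dp":[0,0,0],"spin":0},
    {"dp":[0,0,0],"spin":0},
  ],
)

```text
t: 21.0
ee_pos: [0.6267, -0.1599, 0.1104]
orientation: [2.306, -2.131, -0.002]
ft_force: [-0.4, -0.3, -0.2]
width: 0.0309
finger_force: 60.1
```

```bash
python3 - <<'E'
from h import *
o=avg(4);go((.6291,-.1607),.09,4.5,o)
E
```

```text
ee [ 0.6278 -0.1599  0.1124] sd [0.0002 0.0001 0.0003] F [ 0.2  0.3 -0.6]
at [ 0.6278 -0.1599  0.1124] yaw 184.5 spin -0.0 dp now [ 0.09 -0.12  2.24] dp after spin [ 0.09 -0.12  2.24]
```

Emit:
drive_tool(
  series=[
    {"dp":[0,-0.1,1],"spin":0},
    {"dp":[0,0,0.8],"spin":0},
    {"dp":[0,0,0.2],"spin":0},
    {"dp":[0,0,0],"spin":0},
    {"dp":[0,0,0],"spin":0},
  ],
)

```text
t: 21.7
ee_pos: [0.6283, -0.1598, 0.0905]
orientation: [2.306, -2.133, -0.001]
ft_force: [0.4, 0.9, -1.1]
width: 0.0309
finger_force: 60.1
```

Emit:
drive_tool(
  series=[
    {"dp":[0,0,0.1],"spin":0},
    {"dp":[0,0,0],"spin":0},
    {"dp":[0,0,0],"spin":0},
  ],
)

```text
t: 22.0
ee_pos: [0.6285, -0.1598, 0.0898]
orientation: [-2.306, 2.133, -0.0]
ft_force: [-0.1, -0.2, 0.2]
width: 0.0306
finger_force: 60.1
```

Emit:
drive_tool(
  series=[
    {"dp":[0,-0.05,0.1],"spin":0},
    {"dp":[0,0,0],"spin":0},
    {"dp":[0,0,0],"spin":0},
  ],
)

```text
t: 22.3
ee_pos: [0.6289, -0.1599, 0.0898]
orientation: [2.306, -2.133, 0.001]
ft_force: [-2.1, 1.4, 5.8]
width: 0.0308
finger_force: 60.8
```

Emit:
drive_tool(
  series=[
    {"dp":[0,0,0],"spin":0},
    {"dp":[0,0,0],"spin":0},
    {"dp":[0,0,0],"spin":0},
    {"dp":[0,0,0],"spin":0},
    {"dp":[0,0,0],"spin":0},
  ],
  grip=1,
)

```text
t: 22.8
ee_pos: [0.6289, -0.1597, 0.0886]
orientation: [2.306, -2.133, -0.0]
ft_force: [-0.0, -0.3, 0.1]
width: 0.0854
finger_force: 0.0
```

Emit:
drive_tool(
  series=[
    {"dp":[0,0,-1],"spin":0},
    {"dp":[0,0,-4],"spin":0},
    {"dp":[0,0,-5],"spin":0},
    {"dp":[-4,0,-2],"spin":0},
    {"dp":[-2.8,0,0],"spin":0},
  ],
)

```text
t: 23.3
ee_pos: [0.6251, -0.0915, 0.2151]
orientation: [-2.301, 2.131, -0.01]
ft_force: [0.9, -0.1, -0.3]
width: 0.0852
finger_force: 0.0
```

```bash
python3 - <<'E'
from h import *
o=avg(4);im,m=look('w12');print(m['origin'])
u=proj(m,(.629,-.16,.114));u=tuple(int(x) for x in u);print(u,im[u[1],u[0]])
for t in(25,50): print(face(im,m,u,.114,t,3))
print('flats',hue(im,m,.078,(20,150,30),(32,255,255),(.629,-.16)))
go((.43,.085),.17,22.7,o)
cv2.imwrite('pics/w12c.png',cv2.resize(im[u[1]-90:u[1]+90,u[0]-90:u[0]+90,::-1],None,fx=3,fy=3,interpolation=cv2.INTER_CUBIC))
E
```

```text
ee [ 0.624  -0.0897  0.2108] sd [0.0003 0.0015 0.0012] F [ 0.  -0.  -0.5]
[ 0.6296107  -0.15953634  0.35333507]
(276, 121) [124 128 120]
(array([ 0.62924744, -0.16119797]), 4.0149641036987305, [30.4, 48.5])
(array([ 0.62923798, -0.16085733]), 3.5790388584136963, [31.5, 49.4])
flats (array([ 0.6291925 , -0.16108688]), 4.5, [44.5, 68.4])
at [ 0.624  -0.0897  0.2108] yaw 184.5 spin -18.2 dp now [-18.95  17.96   4.07] dp after spin [-23.61  11.16   4.08]
```

View pics/w12c.png

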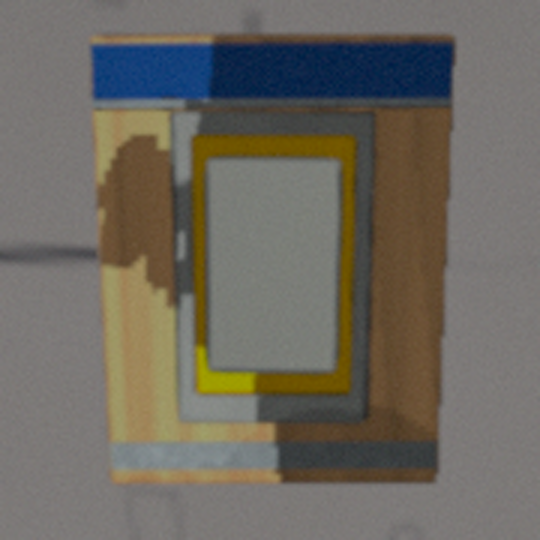

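The tower is nested and centred: office and flats are within 0.5 mm of the podium and parallel. Next is the hall.

Emit:
drive_tool(
  series=[
    {"dp":[0,0,0],"spin":-8.5},
    {"dp":[0,0,0],"spin":-8.5},
    {"dp":[0,0,0],"spin":-1.2},
    {"dp":[-4.3,1.6,0.5],"spin":0},
    {"dp":[-4.3,1.6,0.5],"spin":0},
  ],
)

```text
t: 24.05
ee_pos: [0.5603, -0.0256, 0.1971]
orientation: [2.607, -1.749, -0.003]
ft_force: [-0.6, 1.5, 1.1]
width: 0.0853
finger_force: 0.0
```

Emit:
drive_tool(
  series=[
    {"dp":[-4.3,1.6,0.5],"spin":0},
    {"dp":[-4.3,1.6,0.5],"spin":0},
    {"dp":[-4.3,1.6,0.5],"spin":0},
    {"dp":[-4.3,1.6,0.5],"spin":0},
    {"dp":[-4.3,1.6,0.5],"spin":0},
  ],
)

```text
t: 24.55
ee_pos: [0.4032, 0.143, 0.1736]
orientation: [-2.61, 1.748, -0.0]
ft_force: [0.2, 1.4, -0.2]
width: 0.0854
finger_force: 0.0
```

Emit:
drive_tool(
  series=[
    {"dp":[0,0,0],"spin":0},
    {"dp":[0,0,0],"spin":0},
    {"dp":[0,0,0],"spin":0},
  ],
)

```text
t: 24.85
ee_pos: [0.4048, 0.142, 0.174]
orientation: [2.612, -1.745, 0.0]
ft_force: [-0.2, -0.3, -0.1]
width: 0.0854
finger_force: 0.0
```

```bash
python3 - <<'E'
from h import *
o=avg(3);im,m=look('w13');print(m['origin'])
h=cv2.cvtColor(im,cv2.COLOR_RGB2HSV);u=proj(m,(.43,.085,.028)).astype(int);print(u,h[u[1],u[0]])
for s in(120,170): c=hue(im,m,.028,(4,s,40),(16,255,255),(.43,.085),rad=.07);print(c)
go(c[0],.01,c[1],o)
E
```

```text
ee [0.4049 0.1417 0.1738] sd [0.     0.     0.0001] F [-0.4 -0.3 -0.4]
[0.43197938 0.07876936 0.31767613]
[275 129] [ 10 191 104]
(array([0.43045401, 0.08392318]), 22.9, [44.8, 78.3])
(array([0.43052377, 0.08388866]), 23.0, [42.9, 76.6])
at [0.4049 0.1417 0.1738] yaw 202.5 spin -0.5 dp now [ 6.32 -0.16 16.38] dp after spin [ 6.32 -0.09 16.38]
```

Emit:
drive_tool(
  series=[
    {"dp":[3.2,-0.1,3],"spin":-0.5},
    {"dp":[3.1,0,3],"spin":0},
    {"dp":[0,0,4.5],"spin":0},
    {"dp":[0,0,4],"spin":0},
    {"dp":[0,0,2],"spin":0},
  ],
)

```text
t: 25.55
ee_pos: [0.4281, 0.0829, 0.0047]
orientation: [2.615, -1.732, -0.005]
ft_force: [-0.8, 0.1, -0.2]
width: 0.0855
finger_force: 0.0
```

Emit:
drive_tool(
  series=[
    {"dp":[0,0,0],"spin":0},
    {"dp":[0,0,0],"spin":0},
  ],
)

```text
t: 25.75
ee_pos: [0.4304, 0.0846, 0.0097]
orientation: [2.621, -1.731, 0.001]
ft_force: [0.8, 0.5, 0.9]
width: 0.0851
finger_force: 0.0
```

Emit:
drive_tool(
  series=[
    {"dp":[0,0,0],"spin":0},
    {"dp":[0,0,0],"spin":0},
    {"dp":[0,0,0],"spin":0},
    {"dp":[0,0,0],"spin":0},
    {"dp":[0,0,0],"spin":0},
  ],
  grip=0,
)

```text
t: 26.25
ee_pos: [0.4307, 0.0856, 0.0103]
orientation: [-2.621, 1.729, -0.002]
ft_force: [-0.2, 0.6, 5.9]
width: 0.0446
finger_force: 64.2
```

```bash
python3 - <<'E'
from h import *
o=avg(6);print(o['width'],o['finger_force']);go((.4305,.0839),.01,23,o)
E
```

```text
ee [0.4307 0.0856 0.0103] sd [0. 0. 0.] F [-0.7  1.   6. ]
0.04476979408738371 64.23507571220398
at [0.4307 0.0856 0.0103] yaw 203.2 spin 0.2 dp now [0.15 0.08 0.03] dp after spin [0.15 0.08 0.03]
```

Emit:
drive_tool(
  series=[
    {"dp":[0,0,-1],"spin":0},
    {"dp":[0,0,-4],"spin":0},
    {"dp":[0,0,-4],"spin":0},
    {"dp":[0,0,0],"spin":8.5},
    {"dp":[0,0,0],"spin":8.5},
  ],
)

```text
t: 27.05
ee_pos: [0.4301, 0.0854, 0.1005]
orientation: [-2.33, 2.104, -0.0]
ft_force: [-0.4, 0.0, -2.3]
width: 0.0447
finger_force: 63.5
```

```bash
python3 - <<'E'
from h import *
o=avg(4);print(o['width'],o['finger_force']);go((.617,.155),.12,5,o);go((.607,.265),.12,5,o)
im,m=load('w2'); print('board w2',hue(im,m,.012,(60,80,20),(90,255,255),(.617,.155)))
E
```

```text
ee [0.4295 0.085  0.099 ] sd [0.0001 0.0001 0.0003] F [-0.   0.  -1.2]
0.04474048333324327 63.46925497055054
at [0.4295 0.085  0.099 ] yaw 186.4 spin 1.4 dp now [ -4.87 -19.41  -2.11] dp after spin [ -5.34 -19.29  -2.1 ]
at [0.4295 0.085  0.099 ] yaw 186.4 spin 1.4 dp now [-15.91 -19.64  -2.11] dp after spin [-16.38 -19.25  -2.1 ]
board w2 (array([0.61791895, 0.16091356]), 5.6, [116.8, 145.9])
```

Emit:
drive_tool(
  series=[
    {"dp":[0,0,0],"spin":1.4},
    {"dp":[-2.8,-3.2,-1],"spin":0},
    {"dp":[-2.8,-3.2,-1],"spin":0},
    {"dp":[-2.8,-3.2,-1],"spin":0},
    {"dp":[-2.8,-3.2,-1],"spin":0},
  ],
)

```text
t: 27.75
ee_pos: [0.549, 0.2084, 0.1387]
orientation: [2.312, -2.125, -0.0]
ft_force: [0.6, 0.8, -0.6]
width: 0.0444
finger_force: 63.4
```

Emit:
drive_tool(
  series=[
    {"dp":[-2.8,-3.2,-1],"spin":0},
    {"dp":[-2.8,-3.2,-1],"spin":0},
    {"dp":[0,0,0],"spin":0},
    {"dp":[0,0,0],"spin":0},
  ],
)

```text
t: 28.15
ee_pos: [0.6072, 0.2688, 0.1567]
orientation: [2.311, -2.124, -0.001]
ft_force: [-0.9, 0.7, -0.6]
width: 0.0446
finger_force: 63.4
```

```bash
python3 - <<'E'
from h import *
o=avg(4);im,m=look('w14');print(m['origin'])
u=proj(m,(.617,.157,.012));u=tuple(int(x) for x in u)
h=cv2.cvtColor(im,cv2.COLOR_RGB2HSV);print(u,im[u[1],u[0]])
print('board',hue(im,m,.012,(60,80,20),(90,255,255),(.617,.157),rad=.105))
for t in (30,60): 
  for op in (9,21): print('plot',t,op,face(im,m,u,.012,t,op))
cv2.imwrite('pics/w14c.png',im[:,:,::-1])
E
```

```text
ee [0.6068 0.2679 0.1587] sd [0.0001 0.0002 0.0007] F [-0.5 -0.3 -0.7]
[0.61296524 0.19962643 0.30341816]
(275, 69) [146 144 140]
board (array([0.61520282, 0.16782211]), 5.5, [115.3, 128.7])
plot 30 9 (array([0.61686005, 0.15397498]), 5.242363929748535, [54.1, 99.0])
plot 30 21 (array([0.61614911, 0.15938197]), 4.8317341804504395, [54.3, 86.6])
plot 60 9 (array([0.61694751, 0.1541626 ]), 5.4482598304748535, [55.7, 99.4])
plot 60 21 (array([0.61642657, 0.15945441]), 5.414981365203857, [55.7, 88.8])
```

View pics/w14.png

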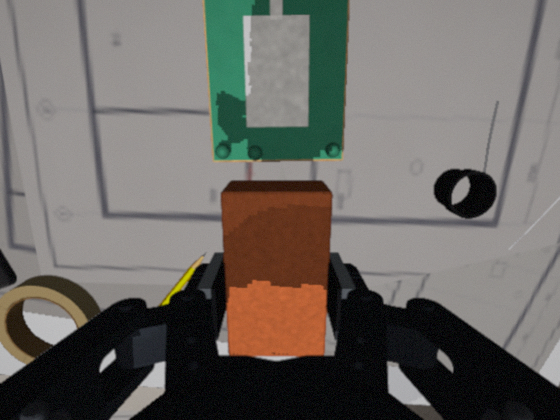

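The hall is held squarely. The plot is fully visible with corners about (243,15), (309,15), (308,127) and (247,128), and the board's near end is at row 160. I'll cross-check the plot centre from the board end.

```bash
python3 - <<'E'
from h import *
im,m=load('w14');o=avg(3)
P=onz(m,[(214,160),(343,160)],.012)[:,:2];a=np.radians(5.2);mid=P.mean(0);print(P,np.linalg.norm(P[1]-P[0]),mid-.075*np.array([-np.sin(a),np.cos(a)]))
print(quad(m,[(243.5,15),(309,15),(308,127),(247,127.5)],.012))
go((.6164,.1594),.12,5.2,o)
E
```

```text
ee [0.6069 0.2679 0.1597] sd [0.     0.0001 0.    ] F [-0.6  0.2 -1.8]
[[0.66668585 0.23802039]
 [0.54927567 0.22818379]] 0.11782151354775908 [0.6147782  0.15841076]
(array([0.61562677, 0.15993165]), np.float64(5.009605772134762), array([53.6, 89. , 54.2, 89.5]))
at [0.6069 0.2679 0.1597] yaw 184.8 spin -0.4 dp now [10.9  -0.04  3.96] dp after spin [10.89  0.04  3.97]
```

Emit:
drive_tool(
  series=[
    {"dp":[3.6,0,0],"spin":-0.4},
    {"dp":[3.6,0,0],"spin":0},
    {"dp":[3.6,0,0],"spin":0},
    {"dp":[0,0,4],"spin":0},
    {"dp":[0,0,4],"spin":0},
  ],
)

```text
t: 29.05
ee_pos: [0.6176, 0.1599, 0.0801]
orientation: [-2.314, 2.118, -0.002]
ft_force: [1.1, 0.2, -3.2]
width: 0.0447
finger_force: 63.5
```

Emit:
drive_tool(
  series=[
    {"dp":[0,0,3],"spin":0},
    {"dp":[0,0,0],"spin":0},
    {"dp":[0,0,0],"spin":0},
  ],
)

```text
t: 29.35
ee_pos: [0.6169, 0.1606, 0.0499]
orientation: [-2.319, 2.119, -0.001]
ft_force: [0.7, -0.2, -0.1]
width: 0.0446
finger_force: 63.3
```

```bash
python3 - <<'E'
from h import *
o=avg(4);go((.6162,.1594),.0223,5.1,o)
E
```

```text
ee [0.6179 0.1613 0.0517] sd [0.0001 0.0001 0.0002] F [ 0.2  0.2 -0.8]
at [0.6179 0.1613 0.0517] yaw 185.2 spin 0.1 dp now [0.18 0.2  2.94] dp after spin [0.18 0.19 2.94]
```

Emit:
drive_tool(
  series=[
    {"dp":[0,0.15,1.2],"spin":0},
    {"dp":[0,0,1],"spin":0},
    {"dp":[0,0,0.4],"spin":0},
    {"dp":[0,0,0],"spin":0},
    {"dp":[0,0,0],"spin":0},
  ],
)

```text
t: 30.05
ee_pos: [0.6149, 0.1606, 0.0224]
orientation: [2.319, -2.119, -0.001]
ft_force: [-0.7, -0.0, -0.1]
width: 0.0448
finger_force: 63.6
```

Emit:
drive_tool(
  series=[
    {"dp":[0,0,0.1],"spin":0},
    {"dp":[0,0,0],"spin":0},
    {"dp":[0,0,0],"spin":0},
  ],
)

```text
t: 30.35
ee_pos: [0.615, 0.1606, 0.0224]
orientation: [2.319, -2.119, -0.0]
ft_force: [-4.5, 0.2, 5.0]
width: 0.0445
finger_force: 64.2
```

Emit:
drive_tool(
  series=[
    {"dp":[0,0,-0.3],"spin":0},
    {"dp":[0,-0.1,0],"spin":0},
    {"dp":[0,0,0.2],"spin":0},
    {"dp":[0,0,0.1],"spin":0},
    {"dp":[0,0,0],"spin":0},
  ],
)

```text
t: 30.85
ee_pos: [0.6164, 0.1608, 0.0223]
orientation: [-2.319, 2.119, -0.001]
ft_force: [-2.1, 0.5, 2.5]
width: 0.0447
finger_force: 63.9
```

Emit:
drive_tool(
  series=[
    {"dp":[0,0,0],"spin":0},
    {"dp":[0,0,0],"spin":0},
  ],
)

```text
t: 31.05
ee_pos: [0.6164, 0.1608, 0.0224]
orientation: [-2.319, 2.119, -0.001]
ft_force: [-1.4, -0.1, 5.2]
width: 0.0447
finger_force: 64.0
```

Emit:
drive_tool(
  series=[
    {"dp":[0,0,0],"spin":0},
    {"dp":[0,0,0],"spin":0},
    {"dp":[0,0,0],"spin":0},
    {"dp":[0,0,0],"spin":0},
    {"dp":[0,0,0],"spin":0},
  ],
  grip=1,
)

```text
t: 31.55
ee_pos: [0.616, 0.1607, 0.0216]
orientation: [2.319, -2.119, -0.0]
ft_force: [-0.5, 0.3, 0.5]
width: 0.0856
finger_force: 0.0
```

Emit:
drive_tool(
  series=[
    {"dp":[0,0,-1],"spin":0},
    {"dp":[0,0,-4],"spin":0},
    {"dp":[0,0,-5],"spin":0},
    {"dp":[-3.4,0,-3],"spin":0},
    {"dp":[-3.4,0,0],"spin":0},
  ],
)

```text
t: 32.05
ee_pos: [0.6126, 0.2294, 0.1604]
orientation: [-2.309, 2.114, -0.007]
ft_force: [0.2, 0.3, 0.2]
width: 0.0856
finger_force: 0.0
```

```bash
python3 - <<'E'
from h import *
o=avg(5);im,m=look('w15');print(m['origin'])
print('hall',hue(im,m,.04,(3,120,30),(16,255,255),(.616,.159),rad=.06))
h=cv2.cvtColor(cv2.GaussianBlur(im,(3,3),0),cv2.COLOR_RGB2HSV);k=cv2.inRange(h,(60,80,20),(90,255,255))
# plot outline = hole in the green
cs,hi=cv2.findContours(k,cv2.RETR_CCOMP,1); 
for c,q in zip(cs,hi[0]):
    if q[3]>=0 and cv2.contourArea(c)>1500: print('hole',cv2.minAreaRect((onz(m,c[:,0],.012)[:,:2]*1000).astype(np.float32)))
print('board',hue(im,m,.012,(60,80,20),(90,255,255),(.617,.159),rad=.12))
go((.578,-.371),.2,5.2,o)
E
```

```text
ee [0.61   0.2308 0.1534] sd [0.0003 0.0021 0.0016] F [-0.8 -0.2 -1.1]
[0.61672059 0.16042473 0.29587823]
hall (array([0.61705017, 0.15952333]), 5.1, [44.7, 78.7])
board (array([0.61590747, 0.16022156]), 5.5, [115.4, 146.3])
at [0.61   0.2308 0.1534] yaw 185.2 spin -0.0 dp now [59.64  8.62 -4.64] dp after spin [59.64  8.64 -4.66]
```

The hall sits at (0.617,0.1595), within about 1 mm of the board centre and parallel. Next is the roof, passing high over the tower.

Emit:
drive_tool(
  series=[
    {"dp":[0,0,-4],"spin":0},
    {"dp":[4,0.7,-3],"spin":0},
    {"dp":[4.8,0.8,0],"spin":0},
    {"dp":[4.8,0.8,0],"spin":0},
    {"dp":[4.8,0.8,0],"spin":0},
  ],
)

```text
t: 32.85
ee_pos: [0.5951, 0.0402, 0.2218]
orientation: [-2.318, 2.12, -0.0]
ft_force: [0.9, 1.0, 0.5]
width: 0.0856
finger_force: 0.0
```

Emit:
drive_tool(
  series=[
    {"dp":[4.8,0.8,0],"spin":0},
    {"dp":[4.8,0.8,0],"spin":0},
    {"dp":[4.8,0.8,0],"spin":0},
    {"dp":[4.8,0.8,0],"spin":0},
    {"dp":[4.8,0.8,0],"spin":0},
  ],
)

```text
t: 33.35
ee_pos: [0.5764, -0.2027, 0.2217]
orientation: [2.318, -2.12, 0.0]
ft_force: [1.1, 0.5, 0.6]
width: 0.0855
finger_force: 0.0
```

Emit:
drive_tool(
  series=[
    {"dp":[4.8,0.8,0],"spin":0},
    {"dp":[4.8,0.8,0],"spin":0},
    {"dp":[0,0,2],"spin":0},
    {"dp":[0,0,0],"spin":0},
    {"dp":[0,0,0],"spin":0},
  ],
)

```text
t: 33.85
ee_pos: [0.5695, -0.2972, 0.2012]
orientation: [2.318, -2.119, -0.002]
ft_force: [0.2, 0.4, 0.3]
width: 0.0853
finger_force: 0.0
```

```bash
python3 - <<'E'
from h import *
o=avg(5);im,m=look('w16');print(m['origin'])
c=hue(im,m,.008,(55,70,20),(92,255,255),(.578,-.371),rad=.08);print(c)
go(c[0],.013,c[1],o)
u=proj(m,(*c[0],.032));u=tuple(int(x) for x in u)
for t in (20,30):print('box',face(im,m,u,.032,t))
E
```

```text
ee [ 0.5705 -0.2964  0.2027] sd [0.0002 0.0002 0.0002] F [-0.1 -0.   0.5]
[ 0.57731478 -0.36403908  0.3465934 ]
(array([ 0.57889716, -0.37131979]), 5.5, [54.3, 86.6])
at [ 0.5705 -0.2964  0.2027] yaw 185.2 spin -0.3 dp now [ 7.53 -0.13 18.97] dp after spin [ 7.54 -0.12 18.97]
box (array([ 0.57877704, -0.37095642]), 5.25346565246582, [22.1, 34.6])
box (array([ 0.57882245, -0.37139496]), 5.271811008453369, [24.1, 35.5])
```

Emit:
drive_tool(
  series=[
    {"dp":[3.8,-0.1,3],"spin":-0.2},
    {"dp":[3.7,0,3],"spin":0},
    {"dp":[0,0,4.8],"spin":0},
    {"dp":[0,0,4],"spin":0},
    {"dp":[0,0,2.5],"spin":0},
  ],
)

```text
t: 34.65
ee_pos: [0.5765, -0.3705, 0.0243]
orientation: [2.322, -2.115, -0.007]
ft_force: [1.5, -0.1, 0.3]
width: 0.0852
finger_force: 0.0
```

Emit:
drive_tool(
  series=[
    {"dp":[0,0,1.4],"spin":0},
    {"dp":[0,0,0],"spin":0},
    {"dp":[0,0,0],"spin":0},
  ],
)

```text
t: 34.95
ee_pos: [0.579, -0.3717, 0.0164]
orientation: [-2.323, 2.114, -0.004]
ft_force: [0.9, -0.1, 1.1]
width: 0.0853
finger_force: 0.0
```

Emit:
drive_tool(
  series=[
    {"dp":[0,0,0],"spin":0},
    {"dp":[0,0,0],"spin":0},
    {"dp":[0,0,0],"spin":0},
    {"dp":[0,0,0],"spin":0},
    {"dp":[0,0,0],"spin":0},
  ],
  grip=0,
)

```text
t: 35.45
ee_pos: [0.5785, -0.3716, 0.0154]
orientation: [-2.323, 2.115, -0.002]
ft_force: [-0.1, 0.1, -2.0]
width: 0.0229
finger_force: 61.3
```

```bash
python3 - <<'E'
from h import *
o=avg(6);print(o['width'],o['finger_force']);go((.5789,-.3713),.013,5.3,o)
E
```

```text
ee [ 0.5784 -0.3716  0.0152] sd [0. 0. 0.] F [0.2 1.1 3.6]
0.022799808847869897 62.20869183540344
at [ 0.5784 -0.3716  0.0152] yaw 185.4 spin 0.1 dp now [-0.02 -0.05  0.22] dp after spin [-0.02 -0.05  0.22]
```

Emit:
drive_tool(
  series=[
    {"dp":[0,0,-1],"spin":0},
    {"dp":[0,0,-4],"spin":0},
    {"dp":[0,0,-4.5],"spin":0},
    {"dp":[0,0,-4.5],"spin":0},
    {"dp":[0,0,-4.5],"spin":0},
  ],
)

```text
t: 36.25
ee_pos: [0.5774, -0.3712, 0.2009]
orientation: [2.323, -2.115, -0.002]
ft_force: [0.3, -1.4, -0.6]
width: 0.0222
finger_force: 61.5
```

Emit:
drive_tool(
  series=[
    {"dp":[0,0,0],"spin":0.2},
    {"dp":[-4.5,-0.8,0],"spin":0},
    {"dp":[-4.5,-0.8,0],"spin":0},
    {"dp":[-4.5,-0.8,0],"spin":0},
    {"dp":[-4.5,-0.8,0],"spin":0},
  ],
)

```text
t: 36.75
ee_pos: [0.5932, -0.1877, 0.1989]
orientation: [2.318, -2.12, -0.002]
ft_force: [1.1, -0.3, -1.6]
width: 0.0226
finger_force: 61.5
```

Emit:
drive_tool(
  series=[
    {"dp":[-4.5,-0.8,0],"spin":0},
    {"dp":[-4.5,-0.8,0],"spin":0},
    {"dp":[-4.5,-0.8,0],"spin":0},
    {"dp":[-4.5,-0.8,0],"spin":0},
    {"dp":[-4.5,-0.8,0],"spin":0},
  ],
)

```text
t: 37.25
ee_pos: [0.6128, 0.0402, 0.1991]
orientation: [2.319, -2.119, -0.001]
ft_force: [1.3, -0.4, -0.7]
width: 0.0227
finger_force: 61.5
```

Emit:
drive_tool(
  series=[
    {"dp":[-4.5,-0.8,0],"spin":0},
    {"dp":[-4.5,-0.6,0],"spin":0},
    {"dp":[-3,0,0],"spin":0},
    {"dp":[0,0,4],"spin":0},
    {"dp":[0,0,4],"spin":0},
  ],
)

```text
t: 37.75
ee_pos: [0.6165, 0.1608, 0.1191]
orientation: [-2.32, 2.116, -0.0]
ft_force: [0.7, 1.2, -3.0]
width: 0.0226
finger_force: 61.6
```

Emit:
drive_tool(
  series=[
    {"dp":[0,0,3],"spin":0},
    {"dp":[0,0,0],"spin":0},
    {"dp":[0,0,0],"spin":0},
  ],
)

```text
t: 38.05
ee_pos: [0.6166, 0.1588, 0.0901]
orientation: [2.318, -2.119, 0.001]
ft_force: [-0.2, 0.3, 0.7]
width: 0.0222
finger_force: 61.4
```

```bash
python3 - <<'E'
from h import *
o=avg(4);print(o['width'],o['finger_force']);go((.617,.1595),.0552,5.1,o)
E
```

```text
ee [0.6176 0.1594 0.0922] sd [0.0001 0.0002 0.0003] F [ 0.2  0.2 -0.4]
0.02251396762119822 61.4292311668396
at [0.6176 0.1594 0.0922] yaw 185.2 spin 0.1 dp now [-0.01  0.07  3.7 ] dp after spin [-0.02  0.06  3.7 ]
```

Emit:
drive_tool(
  series=[
    {"dp":[0,0,1.5],"spin":0},
    {"dp":[0,0,1.2],"spin":0},
    {"dp":[0,0,0.6],"spin":0},
    {"dp":[0,0,0],"spin":0},
    {"dp":[0,0,0],"spin":0},
  ],
)

```text
t: 38.75
ee_pos: [0.6162, 0.1591, 0.0558]
orientation: [2.319, -2.119, -0.001]
ft_force: [-0.1, 0.7, -1.3]
width: 0.0226
finger_force: 61.5
```

```bash
python3 - <<'E'
from h import *
o=avg(4);go((.617,.1595),.0552,5.1,o)
E
```

```text
ee [0.6164 0.1591 0.0561] sd [0.     0.     0.0001] F [-0.1  0.1 -0.8]
at [0.6164 0.1591 0.0561] yaw 185.2 spin 0.1 dp now [-0.04 -0.07  0.09] dp after spin [-0.04 -0.07  0.09]
```

Emit:
drive_tool(
  series=[
    {"dp":[0,-0.05,0.1],"spin":0},
    {"dp":[0,0,0.1],"spin":0},
    {"dp":[0,0,0],"spin":0},
    {"dp":[0,0,0],"spin":0},
  ],
)

```text
t: 39.35
ee_pos: [0.6171, 0.1592, 0.0552]
orientation: [-2.319, 2.119, -0.001]
ft_force: [-2.5, 0.1, 4.8]
width: 0.0223
finger_force: 62.0
```

Contact at the expected height. I'll release, retreat and check.

Emit:
drive_tool(
  series=[
    {"dp":[0,0,0],"spin":0},
    {"dp":[0,0,0],"spin":0},
    {"dp":[0,0,0],"spin":0},
    {"dp":[0,0,0],"spin":0},
    {"dp":[0,0,0],"spin":0},
  ],
  grip=1,
)

```text
t: 39.85
ee_pos: [0.6169, 0.1592, 0.0543]
orientation: [2.319, -2.119, -0.0]
ft_force: [-0.6, 0.5, -0.3]
width: 0.0857
finger_force: 0.0
```

Emit:
drive_tool(
  series=[
    {"dp":[0,0,-1],"spin":0},
    {"dp":[0,0,-4],"spin":0},
    {"dp":[0,0,-5],"spin":0},
    {"dp":[-3.4,0,-3],"spin":0},
    {"dp":[-3.4,0,0],"spin":0},
  ],
)

```text
t: 40.35
ee_pos: [0.6132, 0.2276, 0.193]
orientation: [-2.309, 2.114, -0.007]
ft_force: [0.7, -0.6, 0.5]
width: 0.0857
finger_force: 0.0
```

```bash
python3 - <<'E'
from h import *
o=avg(5);im,m=look('w17');print(m['origin'])
u=proj(m,(.617,.1595,.072));u=tuple(int(x) for x in u)
for t in(20,30): print('box',face(im,m,u,.072,t))
for op in (3,): print('slab+board',hue(im,m,.048,(55,70,20),(92,255,255),(.617,.1595),rad=.06))
s=snap('scene','s1')
c=lambda i:i[u[1]-90:u[1]+90,max(0,u[0]-90):u[0]+90,::-1]
cv2.imwrite('pics/fin.png',np.hstack([cv2.resize(c(im),(360,360),interpolation=2),cv2.resize(s[155:305,140:400,::-1],(440,360),interpolation=2)]))
E
```

```text
ee [0.6108 0.2292 0.186 ] sd [0.0003 0.002  0.0015] F [-0.5  0.  -1. ]
[0.61758277 0.15888484 0.32859325]
box (array([0.61768176, 0.16007454]), 5.862160682678223, [22.5, 34.9])
box (array([0.6173739 , 0.15968924]), 5.2067036628723145, [23.8, 35.4])
slab+board (array([0.61596832, 0.16190585]), 5.2, [102.5, 114.0])
```

View pics/fin.png

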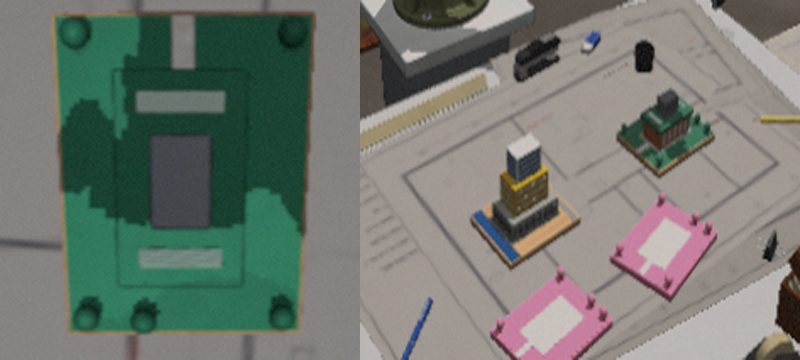

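Both models are assembled: roof box at (0.6175,0.160) over the hall at (0.617,0.1595), and the tower is straight. The magnifier still stands in its place at (644,55) in the scene crop, and the gripper is clear. I'll hand in the job.

```bash
python3 -c "
from plant import manip
print(manip.close_job())"
```

```text
the job is handed in; nothing more can be done
None
```

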